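# Shoe trees to the airing shelf, heavy end down

### The arm

A 6-joint arm with a two-finger parallel gripper is mounted at the origin on the work surface. World frame = base frame: x ahead of the robot, y to its left, z up, the work surface at z = 0. Lengths are in m, angles in rad, forces in N, time in s.
With the tool pointing down it reaches from about 0.35 to 0.775 m from the base axis. Payload 7.3 kg.
Tool frame: the origin (TCP) lies midway between the tips of the shut fingers; the grasp point (between the pads) lies 19 mm behind it (robot.tcp_to_grasp is the distance from the TCP to the grasp point, in m); x points along the fingers, z is the direction in which the jaws open and shut, and the axes are right-handed (so a half turn about x gives the same grasp; the last joint's range is limited). The gripper opens to 92 mm and grips with 3 to 60 N. Pads are 19 mm wide; open, the fingers measure 130 mm over their backs; the gripper's body (75 mm by 190 mm) begins 47 mm behind the grasp point.
Start: joints at [1.177, 0.342, 1.524, -0, 1.275, -0.146], TCP at [0.129, 0.509, 0.227] pointing down, gripper open.
Joint ranges: [-2.53, 2.53], [-0.77, 2.02], [0.04, 2.7], [-1, 4.14], [0.28, 2.66], [-3.11, 3.11]. Speed limits (rad/s): [2.57, 2.57, 3.14, 3.14, 3.14, 3.14].

### API

Orientations are given as [roll, pitch, yaw] about the fixed x, y, z axes, in that order (R = Rz(yaw) Ry(pitch) Rx(roll)).
In Python, from cell import robot gives the robot as it stands.
- The arm moves only by the tool move_arm, never from a script. Its argument "deltas" is a list of rows, each an object with "dp": the shift along the tool's x, y, z in m, a list of three; "turn": the turn, a rotation vector about the tool's x, y, z in degrees, a list of three. A call has 1 to 10 rows; each row is the pose to reach, as a shift and turn from the pose commanded when the call began, along the tool's axes at that moment; what a row does not reach only later rows make up. A row lasts 1/10 s, in which the tool goes at most 50 mm and 8.59 degrees, less where a joint would pass 70% of its speed; a pose out of reach is approached as far as the arm can. A call with a gripper value outside its range is refused whole. "hand" is the finger opening in m, from 0 to 0.0918, set as the call begins (left out, the last holds). The fingers move at their own pace and stop on an object; "squeeze" is the grip in N (left out, the last holds). Time passes only in rows, so rows that repeat a pose let the fingers close. It gives the time, the measured TCP pose, the force and the opening at its end, in the units of the state.
- robot.observe(): the state, without advancing time (a new reading comes with each control period).
- robot.read_camera(name): name is "scene" or "top" or "wrist"; returns (picture, depth): 480x640x3 uint8, red, green, blue; 480x640 float32, m along the optical axis (not along the pixel's ray), 0 where there is no reading.
- robot.camera_info(name): a dict with "fx", "fy", "cx", "cy" (pixels), "k1" (the pictures are not rectified: a ray, as slopes to the right and down, at radius r is drawn at 1 + k1 r^2 times it, then the intrinsics apply), "R" (3x3) and "t" (3): a world point X has camera coordinates R X + t. Camera axes: x right, y down, z forward; pixel columns grow to the right and rows downward; lengths in m; the calibration is good to about 2 mm. A picture is of the moment at which its call begins: read the wrist's pose just before it. camera_info takes no time and is no camera call; for the wrist camera it gives the pose at the moment of the call.
- robot.hand_in(): hands the job in, once; it reports no verdict.
The state is a dict: "time": time; "qpos": joint angles; "qvel": joint speeds; "joint_efforts": joint torques, N m; "tool_pos": TCP position; "tool_rot": TCP orientation; "contact_force": force on the tool from outside, world axes, zero at the start; "torque": the same for the moment, N m; "opening": finger opening in m.
Only numpy, scipy, OpenCV 4.12 (cv2) and the standard library are available. Lean on these libraries where they do the work, as an engineer would, in place of code of your own. Each camera call takes 0.05 s, during which the arm holds its last target.

### The job

Slide both cedar shoe trees out of the open end of the T-track and lay them side by side on the pitched slatted airing shelf, each running straight down the slope, foot between the two slats, with its weighted end at the bottom and touching the lip. One end of each tree is secretly the heavy one and you can only tell by lifting it at mid-length. Set them down gently without dropping them, let go, and leave the shoehorn, heel cap and boot jack where they lie.

Things in the scene. Friction and masses are not known exactly. Their poses are not given: they have to be found in the camera images.
- tree_a: Cedar shoe tree: straight bar 150 long (x) x 36 wide x 34 high, both ends rounded (radius 18 in plan) and exactly alike, dark band at mid-length. Origin: centre of the bar, 17 above its underside; x along it, z up. A hidden slug, over half of the 330 to 460 g, sits 48 from mid-length in one end: unseen, not tied to the axes; balance point about 27 off mid-length. Starts across the T-track.
- tree_b: The other tree, the same in size, shape and look; its heavy end is independent of the first one's. While a tree is kept within 60 degrees of level its slug stays put. The centres start at least 70 apart along the track; either may be the one nearer the open end, and that one must come out first.
- tree_a_foot (a point): Centre of the underside of tree_a's steel T-foot, 30.5 under the bar's centre (tree_b has the same). Foot: neck 15 (along the bar) x 30, 7.5 tall, then a flange 32 x 32 x 6. On the track the bar's underside rests on the lips and the flange is captive under them with 2.5 of lift.
- track: Aluminium T-track fixed to the bench top, 220 long (x) x 84 wide (y), lip tops 28 high. Origin: centre of its underside; x along the slot. Open at -x, closed at +x by a stop plate 12 thick, 28 high. Slot 20 wide, lips 5 thick, channel below 38 wide. A tree lifts off only when its whole foot is out: centre 126 or more (better 140) from the origin towards -x.
- track_mouth (a point): Centre of the slot at the open end, at lip-top height (28 above the bench top), 110 from the track's origin towards -x.
- deck: Pitched deck of the fixed airing shelf, 0.42 rad, low edge towards the robot. Origin: its middle, in the plane of the slats' tops, 85 above the bench; x up the slope, y across, z square to the slats. Two slats along y, 24 wide, at x = -50 and +50: the gap, 76, takes the feet. Side rails inside y = 122, level with the slats. Room for trees at y = -50 and +50. Wood does not slide here by itself.
- deck_lip (a point): Foot of the lip across the deck's low edge, on its inner face at mid-width: x = -85, z = 0 in the deck's frame. The lip stands 22 above the slats. A tree touching it has its centre at x = -10, z = 17 in the deck's frame.
- shoehorn: Loose flat brass shoehorn, 185 x 38 x 5, lying flat; origin near mid-length on its underside, x along it. Leave alone.
- heel_cap: Loose black rubber heel cap, 73 x 66 x 14, lying flat; origin on its underside. Leave alone.
- boot_jack: Loose walnut boot jack, 215 x 90 x 27, with a forked end at +x; origin on the bench top under its middle. Leave alone.
Things that resemble listed ones, but are neither listed nor needed, are in the scene too. What is shaped like the tree_a but yellow is not meant. Leave any green look-alike of the tree_b alone.

How it is judged:
By the outcome, as a careful person would: the job done as asked, in the order asked, and still so for the second after the job is handed in, with the robot touching nothing.
It also fails if it takes over 64 s, if anything falls off the work surface, if the arm or the gripper's body presses on something with over 40 N, if the wrist force passes 120 N, or if a joint passes its speed limit or range.

## Working session

There is one attempt and no reset: what is moved stays moved. The work goes in short steps, Python scripts to look and compute and a tool call to move; the robot and the scene stay as the last step left them, time stands still between calls to the robot, and variables do not carry over. Pictures are saved under pics/ and viewed, and the job is handed in when it is done.

Besides the shell and the picture viewer there is one more tool, called after "Request:" by a JSON object that holds its "api" and its "payload", one argument or row to a line. move_arm: Moves the arm, as the interface text tells. Its arguments: {"type":"object","properties":{"deltas":{"type":"array"},"hand":{"type":"number"},"squeeze":{"type":"number"}},"required":["deltas"]}

```bash
ls; mkdir -p pics; python3 - <<'E'
from cell import robot
import cv2,numpy as np
s=robot.observe();print(s)
for n in ["scene","top","wrist"]:
    i=robot.camera_info(n);p,d=robot.read_camera(n)
    cv2.imwrite(f"pics/{n}0.png",p[:,:,::-1]);np.savez(f"{n}0.npz",p=p,d=d,**i)
    print(n,i)
E
```

```text
pics
{'time': 0.0, 'qpos': array([ 1.17694900e+00,  3.42696050e-01,  1.52501411e+00, -1.18878443e-05,
        1.27539282e+00, -1.45995517e-01]), 'qvel': array([ 0.00075269,  0.00046344,  0.00105834,  0.00030032, -0.0010385 ,
       -0.00133818]), 'joint_efforts': array([ 3.94709195e-04, -4.31246066e+01, -2.44222945e+01,  7.18459021e-02,
        5.59537194e-02, -1.19959127e-04]), 'tool_pos': array([0.12861664, 0.50858402, 0.22605982]), 'tool_rot': array([ 3.00312367,  1.56928596, -1.95711365]), 'contact_force': array([-0.10990188,  0.1075996 ,  0.10436788]), 'torque': array([ 0.0038267 , -0.03011398, -0.0161138 ]), 'opening': 0.09183072732936766}
scene {'fx': 454.60054382725116, 'fy': 454.60054382725116, 'cx': 324.1401979068075, 'cy': 241.38052840153313, 'k1': -0.021322001883477618, 'R': array([[-0.66957329,  0.74266354, -0.01106674],
       [ 0.62596096,  0.55621061, -0.54662842],
       [-0.39980556, -0.37293514, -0.83730215]]), 't': array([ 0.32213668, -0.34185719,  1.07691401])}
top {'fx': 452.9856923436215, 'fy': 452.9856923436215, 'cx': 325.7084006240897, 'cy': 241.47969360832698, 'k1': -0.016567459121909777, 'R': array([[ 2.59205601e-02, -9.99663279e-01,  1.20547517e-03],
       [-9.96432620e-01, -2.59336341e-02, -8.03086538e-02],
       [ 8.03128746e-02,  8.80470501e-04, -9.96769315e-01]]), 't': array([0.03596921, 0.53988805, 1.00625091])}
wrist {'fx': 356.9615011606875, 'fy': 356.9615011606875, 'cx': 309.4975549067384, 'cy': 240.6483109081321, 'k1': -0.05177192589541363, 'R': array([[ 0.24489208,  0.96954919, -0.00149847],
       [ 0.9278506 , -0.23391076,  0.29048068],
       [ 0.2812848 , -0.07252677, -0.95687968]]), 't': array([-0.52503905, -0.03634825,  0.39120385])}
```

View pics/top0.png

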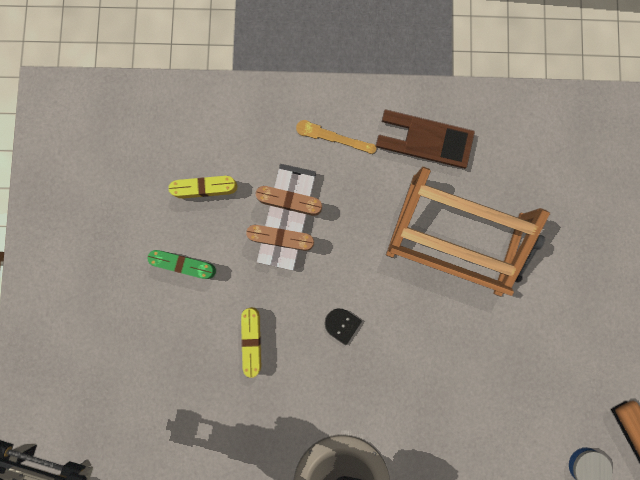

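View pics/scene0.png

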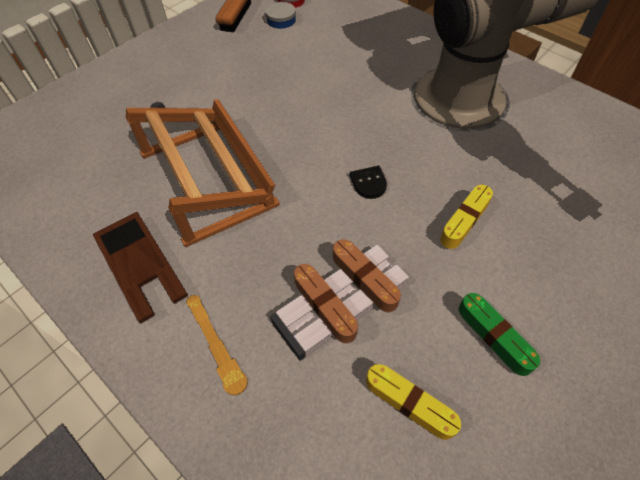

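View pics/wrist0.png

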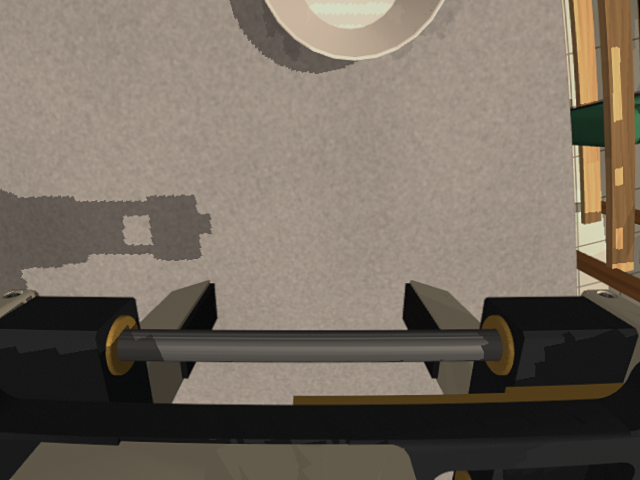

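Candidates in the top view are brown (289,200) and brown (280,237) on the track, yellow (202,186), yellow (250,342) and green (180,264). The two brown ones on the track fit the description. I'll check them in a close crop.

```bash
cat > h.py <<'E'
import numpy as np,cv2
from scipy.spatial.transform import Rotation as Ro
def load(n):
    z=np.load(n+".npz"); return {k:z[k] for k in z.files}
def grab(robot,name,tag):
    i=robot.camera_info(name);p,d=robot.read_camera(name)
    np.savez(tag+".npz",p=p,d=d,**i); cv2.imwrite(f"pics/{tag}.png",p[:,:,::-1]); return dict(p=p,d=d,**i)
def K(c): return np.array([[float(c['fx']),0,float(c['cx'])],[0,float(c['fy']),float(c['cy'])],[0,0,1]])
def rays(c,uv):
    u=cv2.undistortPoints(np.array(uv,float).reshape(-1,1,2),K(c),np.array([float(c['k1']),0,0,0.])).reshape(-1,2)
    return np.c_[u,np.ones(len(u))]@c['R'], -c['R'].T@c['t']
def onz(c,uv,z):
    r,o=rays(c,uv); return o+r*((z-o[2])/r[:,2])[:,None]
def onplane(c,uv,p0,n):
    r,o=rays(c,uv); return o+r*(((p0-o)@n)/(r@n))[:,None]
def proj(c,X):
    X=np.array(X,float).reshape(-1,3)
    return cv2.projectPoints(X,cv2.Rodrigues(c['R'])[0],c['t'],K(c),np.array([float(c['k1']),0,0,0.]))[0].reshape(-1,2)
def tri(c1,u1,c2,u2):
    (r1,),o1=rays(c1,[u1]);(r2,),o2=rays(c2,[u2])
    A=np.c_[r1,-r2];s=np.linalg.lstsq(A,o2-o1,rcond=None)[0]
    a=o1+s[0]*r1;b=o2+s[1]*r2
    return (a+b)/2,np.linalg.norm(a-b)
def depthpts(c,mask):
    v,u=np.nonzero(mask&(c['d']>0)); r,o=rays(c,np.c_[u,v])
    return o+r*c['d'][v,u][:,None]
E
python3 - <<'E'
from h import *
c=load("top0");p=c['p'][:,:,::-1]
cv2.imwrite("pics/cropA.png",cv2.resize(p[150:290,220:350],None,fx=4.2,fy=4.2,interpolation=cv2.INTER_CUBIC))
cv2.imwrite("pics/cropB.png",cv2.resize(p[155:305,375:560],None,fx=4,fy=4,interpolation=cv2.INTER_CUBIC))
hsv=cv2.cvtColor(c['p'],cv2.COLOR_RGB2HSV)
for u in [(265,195),(310,205),(258,233),(300,240),(283,185),(279,262),(440,190),(395,225)]: print(u,hsv[u[1],u[0]],c['p'][u[1],u[0]])
E
```

```text
(265, 195) [ 17 105 190] [190 157 112]
(310, 205) [ 15 112 164] [164 129  92]
(258, 233) [ 11 136  88] [88 58 41]
(300, 240) [ 12 132 108] [108  75  52]
(283, 185) [ 10  19 201] [201 191 186]
(279, 262) [  7  16 201] [201 191 188]
(440, 190) [ 15  93 110] [110  90  70]
(395, 225) [ 16  36 120] [120 112 103]
```

View pics/cropA.png

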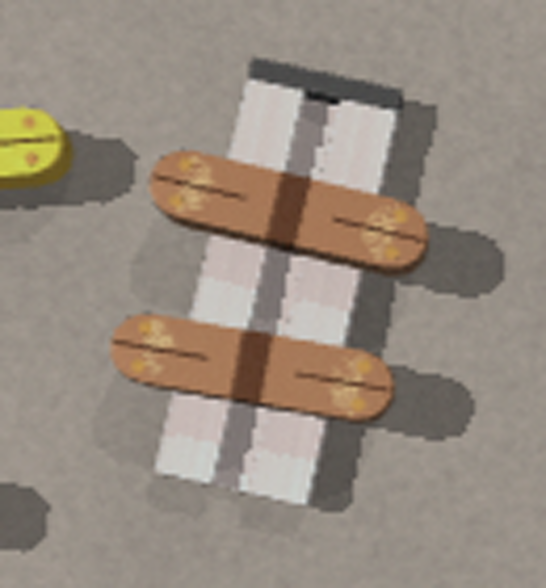

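View pics/cropB.png

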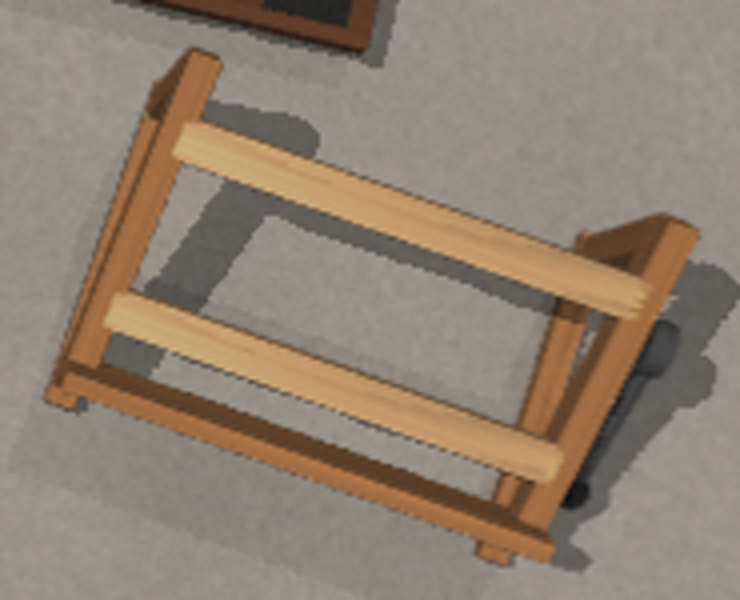

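```bash
python3 - <<'E'
from h import *
for cam in ["top0","scene0"]:
    c=load(cam)
    hsv=cv2.cvtColor(c['p'],cv2.COLOR_RGB2HSV).astype(int)
    H,S,V=hsv[...,0],hsv[...,1],hsv[...,2]
    # trees
    roi=np.zeros(H.shape,bool)
    if cam=="top0": roi[170:265,240:330]=1; droi=(slice(165,305),slice(380,555)); 
    else: roi[230:350,285:405]=1; droi=(slice(95,245),slice(120,285))
    m=((S>85)&(H<22)&roi).astype(np.uint8)
    m=cv2.morphologyEx(m,cv2.MORPH_OPEN,np.ones((2,2)))
    cs,_=cv2.findContours(m,cv2.RETR_EXTERNAL,cv2.CHAIN_APPROX_NONE)
    for k in cs:
        if cv2.contourArea(k)<300: continue
        (u,v),wh,a=cv2.minAreaRect(k); P=onz(c,[(u,v)],.062)[0]
        # long axis
        mm=cv2.moments(k)
        pts=onz(c,k.reshape(-1,2),.062)[:,:2]; r=cv2.minAreaRect((pts*1000).astype(np.float32))
        print(cam,"tree",(round(u),round(v)),P.round(4),"rect",np.round(r[0],1),np.round(r[1],1),round(r[2],1))
    # slats
    sl=np.zeros(H.shape,np.uint8); 
    mm=(V>160)&(S>80)&(H>=14)&(H<25)
    sl[droi]=mm[droi]; cv2.imwrite(f"pics/sl_{cam}.png",sl*255)
    cs,_=cv2.findContours(sl,cv2.RETR_EXTERNAL,cv2.CHAIN_APPROX_NONE)
    for k in sorted(cs,key=cv2.contourArea)[-3:]:
        q=k.reshape(-1,2)
        for z in (.0646,.1054):
            pts=onz(c,q,z)[:,:2]; r=cv2.minAreaRect((pts*1000).astype(np.float32))
            print(cam,"slat",q.mean(0).round(),z,np.round(r[0],1),np.round(r[1],1),round(r[2],1),cv2.contourArea(k))
E
```

```text
top0 tree (281, 238) [0.5407 0.1478 0.062 ] rect [540.8 147.9] [147.8  37.3] 81.2
top0 tree (289, 201) [0.6224 0.1318 0.062 ] rect [622.5 131.9] [148.4  39.5] 77.7
top0 slat [531. 238.] 0.0646 [ 553.5 -398.1] [2.2 4.5] 1.5 0.5
top0 slat [531. 238.] 0.1054 [ 549.5 -379.5] [2.1 4.3] 1.5 0.5
top0 slat [457. 251.] 0.0646 [ 521.2 -236.6] [262.5  27.2] 72.8 1081.0
top0 slat [457. 251.] 0.1054 [ 518.5 -224.7] [251.6  26. ] 72.8 1081.0
top0 slat [477. 210.] 0.0646 [ 613.7 -280. ] [275.5  26.4] 71.3 1207.0
top0 slat [477. 210.] 0.1054 [ 607.1 -266.4] [264.1  25.3] 71.3 1207.0
scene0 tree (327, 303) [0.6312 0.142  0.062 ] rect [630.8 138.3] [157.   44.8] 77.8
scene0 tree (367, 276) [0.5504 0.1576 0.062 ] rect [549.9 154.3] [155.8  49.8] 81.4
scene0 slat [223. 152.] 0.0646 [ 520.9 -239.7] [260.1  19.1] 71.7 792.5
scene0 slat [223. 152.] 0.1054 [ 542.1 -202.7] [243.8  17.9] 71.7 792.5
scene0 slat [173. 154.] 0.0646 [ 590.1 -312.5] [282.   21.8] 71.7 968.0
scene0 slat [173. 154.] 0.1054 [ 606.9 -271. ] [264.4  20.5] 71.7 968.0
```

```bash
python3 - <<'E'
from h import *
c=load("top0");hsv=cv2.cvtColor(c['p'],cv2.COLOR_RGB2HSV).astype(int);H,S,V=[hsv[...,i] for i in range(3)]
q=onz(c,[(256.9,262.4),(292.6,270.2),(278.8,169),(314,175.7)],.028)*1000
print(q.round(1)); 
# lip mask: bright, unsaturated
m=np.zeros(H.shape,np.uint8); r=(slice(160,280),slice(245,325)); m[r]=((V>165)&(S<40))[r]
cv2.imwrite("pics/trk.png",cv2.resize(m[150:290,220:350]*255,None,fx=4,fy=4,interpolation=0))
v,u=np.nonzero(m); P=onz(c,np.c_[u,v],.028)[:,:2]*1000
R=cv2.minAreaRect(P.astype(np.float32)); print("track rect",R)
c2=load("scene0");hsv=cv2.cvtColor(c2['p'],cv2.COLOR_RGB2HSV).astype(int);H,S,V=[hsv[...,i] for i in range(3)]
m=np.zeros(H.shape,np.uint8); r=(slice(240,360),slice(270,412)); m[r]=((V>165)&(S<40))[r]
v,u=np.nonzero(m); P=onz(c2,np.c_[u,v],.028)[:,:2]*1000
print("scene",cv2.minAreaRect(P.astype(np.float32)))
# depth on trees & deck
pts=depthpts(c,np.pad(np.ones((20,20),bool),((235,225),(270,350))))
print("treetop z",np.median(pts[:,2]))
for (uu,vv) in [(477,210),(457,251),(430,241),(500,264),(430,195),(520,227)]:
    M=np.zeros(H.shape,bool);M[vv-1:vv+2,uu-1:uu+2]=1;print((uu,vv),np.median(depthpts(c,M),axis=0).round(4))
# slat edges by mid-lines: centroid per segment of slat mask, triangulate direction
E
```

```text
[[487.1 203.3  28. ]
 [471.7 122.6  28. ]
 [701.6 161.5  28. ]
 [688.2  80.6  28. ]]
track rect ((587.7501831054688, 143.13832092285156), (83.71734619140625, 219.01235961914062), 78.81489562988281)
scene ((587.0992431640625, 139.85888671875), (83.93125915527344, 218.84397888183594), 79.03367614746094)
treetop z 0.05883570342042593
(477, 210) [ 0.6067 -0.2664  0.1044]
(457, 251) [ 0.5221 -0.2367  0.0637]
(430, 241) [ 0.5421 -0.1772  0.0631]
(500, 264) [ 0.4961 -0.3293  0.0663]
(430, 195) [ 0.6361 -0.1672  0.1042]
(520, 227) [ 0.5734 -0.3575  0.1032]
```

View pics/trk.png

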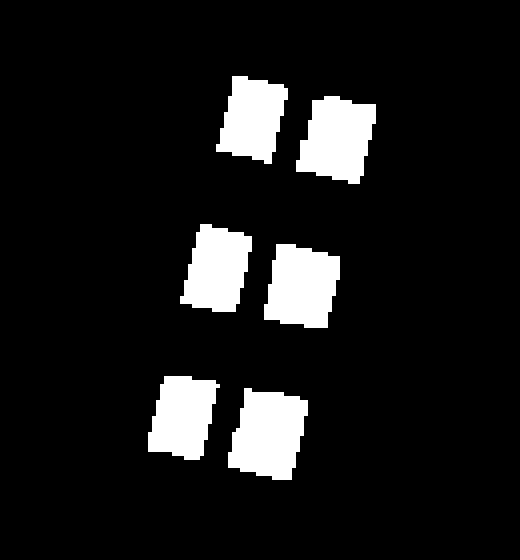

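View pics/sl_top0.png

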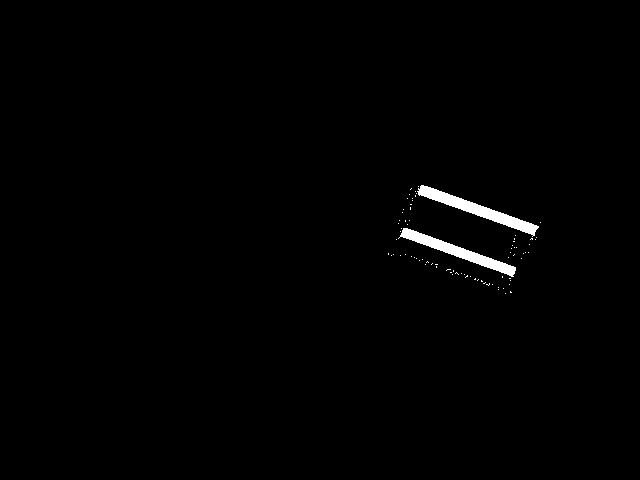

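```bash
python3 - <<'E'
from h import *
res=[]
for cam,droi in [("top0",(slice(165,305),slice(380,555))),("scene0",(slice(95,245),slice(120,285)))]:
    c=load(cam);hsv=cv2.cvtColor(c['p'],cv2.COLOR_RGB2HSV).astype(int);H,S,V=[hsv[...,i] for i in range(3)]
    sl=np.zeros(H.shape,np.uint8); sl[droi]=((V>160)&(S>80)&(H>=14)&(H<25))[droi]
    sl=cv2.morphologyEx(sl,cv2.MORPH_OPEN,np.ones((3,3)))
    n,lab,st,ce=cv2.connectedComponentsWithStats(sl)
    big=sorted(range(1,n),key=lambda i:-st[i,4])[:2]
    low,high=sorted(big,key=lambda i:-onz(c,[ce[i]],.085)[0][0])[::-1]
    L=[]
    for i,z in((low,.0646),(high,.1054)):
        v,u=np.nonzero(lab==i);P=onz(c,np.c_[u,v],z)[:,:2]*1000
        vx,vy,x0,y0=cv2.fitLine(P.astype(np.float32),cv2.DIST_HUBER,0,.01,.01).ravel()
        d=np.array([vx,vy])*np.sign(vy);t=(P-P.mean(0))@d
        mid=P.mean(0)+d*(t.max()+t.min())/2
        print(cam,z,"ang",np.degrees(np.arctan2(d[1],d[0])).round(2),"mid",mid.round(1),"len",(t.max()-t.min()).round(1))
        L.append(mid)
    print("centre",(L[0]+L[1])/2,"dir",np.degrees(np.arctan2(*(L[1]-L[0])[::-1])),np.linalg.norm(L[1]-L[0]))
from cell import robot
s=robot.observe();R=Ro.from_euler('xyz',s['tool_rot']).as_matrix();print(R.round(3),s['qpos'].round(3))
E
```

```text
top0 0.0646 ang 71.64 mid [ 521.2 -238. ] len 259.7
top0 0.1054 ang 71.75 mid [ 607.7 -267. ] len 260.7
centre [ 564.45262793 -252.49862901] dir -18.503223675766787 91.22825401137163
scene0 0.0646 ang 71.86 mid [ 520.8 -239.7] len 258.4
scene0 0.1054 ang 71.8 mid [ 606.5 -271.5] len 263.2
centre [ 563.68155403 -255.60708621] dir -20.329642249634308 91.3858221467228
[[-0.    -0.969  0.245]
 [-0.001  0.245  0.969]
 [-1.     0.    -0.001]] [ 1.177  0.343  1.525  0.     1.275 -0.146]
```

```bash
cat >> h.py <<'E'
def Rdown(zyaw):  # tool x down, tool z at yaw (deg)
    a=np.radians(zyaw);z=np.array([np.cos(a),np.sin(a),0]);x=np.array([0,0,-1.])
    return np.c_[x,np.cross(z,x),z]
def delta(s,pos,R):
    p0=np.array(s['tool_pos']);R0=Ro.from_euler('xyz',s['tool_rot']).as_matrix()
    print("dp",(R0.T@(np.array(pos)-p0)).round(4).tolist(),"turn",np.degrees(Ro.from_matrix(R0.T@R).as_rotvec()).round(2).tolist())
def st(s):
    R=Ro.from_euler('xyz',s['tool_rot']).as_matrix()
    print("t",round(s['time'],2),"p",np.round(s['tool_pos'],4),"zyaw",np.degrees(np.arctan2(R[1,2],R[0,2])).round(2),"x",R[:,0].round(3),"F",np.round(s['contact_force'],2),"Tq",np.round(s['torque'],3),"tooltq",(R.T@s['torque']).round(3),"Ftool",(R.T@s['contact_force']).round(2),"op",round(s['opening'],4),"q",np.round(s['qpos'],2))
    return R
E
python3 - <<'E'
from h import *
from cell import robot
s=robot.observe();st(s);delta(s,[.541,.150,.17],Rdown(-11.2))
E
```

```text
t 0.15 p [0.1286 0.5087 0.2262] zyaw 75.8 x [-0.    -0.001 -1.   ] F [ 0.21 -1.21  0.57] Tq [-0.04  -0.015 -0.012] tooltq [ 0.012  0.036 -0.025] Ftool [-0.57 -0.5  -1.12] op 0.0915 q [ 1.18  0.34  1.52  0.    1.28 -0.15]
dp [0.0564, -0.4878, -0.2465] turn [87.0, -0.06, 0.04]
```

Request:
{"api": "move_arm", "payload": {
  "deltas": [
    {"dp":[0.0564,-0.4878,-0.2465],"turn":[87,0,0]},
    {"dp":[0.0564,-0.4878,-0.2465],"turn":[87,0,0]},
    {"dp":[0.0564,-0.4878,-0.2465],"turn":[87,0,0]},
    {"dp":[0.0564,-0.4878,-0.2465],"turn":[87,0,0]},
    {"dp":[0.0564,-0.4878,-0.2465],"turn":[87,0,0]},
    {"dp":[0.0564,-0.4878,-0.2465],"turn":[87,0,0]},
    {"dp":[0.0564,-0.4878,-0.2465],"turn":[87,0,0]},
    {"dp":[0.0564,-0.4878,-0.2465],"turn":[87,0,0]},
    {"dp":[0.0564,-0.4878,-0.2465],"turn":[87,0,0]},
    {"dp":[0.0564,-0.4878,-0.2465],"turn":[87,0,0]}
  ],
  "hand": 0.065
}}

```text
time: 1.15
tool_pos: [0.5053, 0.181, 0.175]
tool_rot: [2.812, 1.57, 2.628]
contact_force: [1.3, 1.6, 0.1]
opening: 0.0651
```

```bash
python3 - <<'E'
from h import *
from cell import robot
c=grab(robot,"wrist","w1")
s=robot.observe();st(s);delta(s,[.541,.150,.17],Rdown(-11.2))
E
```

```text
t 1.2 p [0.5106 0.176  0.1742] zyaw -11.17 x [ 0.003 -0.003 -1.   ] F [ 4.76 -4.34  0.18] Tq [-0.304 -0.164 -0.052] tooltq [ 0.052 -0.22  -0.266] Ftool [-0.15 -3.34  5.51] op 0.0651 q [ 0.19  0.42  1.57 -0.    1.16  0.39]
dp [0.0043, -0.0196, 0.0348] turn [0.03, 0.21, 0.11]
```

View pics/w1.png

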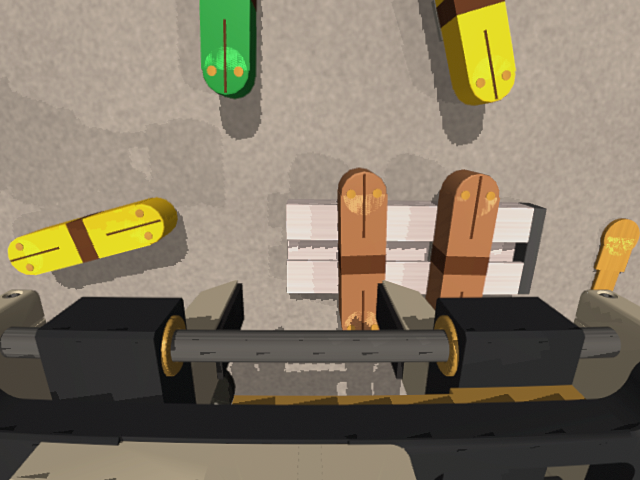

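Request:
{"api": "move_arm", "payload": {
  "deltas": [
    {"dp":[0,0,0],"turn":[0,0,0]},
    {"dp":[0,0,0],"turn":[0,0,0]},
    {"dp":[0,0,0],"turn":[0,0,0]}
  ]
}}

```text
time: 1.5
tool_pos: [0.5031, 0.1836, 0.1755]
tool_rot: [2.972, 1.57, 2.797]
contact_force: [0.4, -0.0, -0.1]
opening: 0.0648
```

```bash
python3 - <<'E'
from h import *
from cell import robot
c=grab(robot,"wrist","w2")
s=robot.observe();st(s);delta(s,[.541,.150,.17],Rdown(-11.2))
hsv=cv2.cvtColor(c['p'],cv2.COLOR_RGB2HSV).astype(int);H,S,V=[hsv[...,i] for i in range(3)]
m=((V>160)&(S<40)).astype(np.uint8); m[:195]=0;m[300:]=0;m[:,:260]=0
v,u=np.nonzero(m);P=onz(c,np.c_[u,v],.028)[:,:2]*1000
print("track",cv2.minAreaRect(P.astype(np.float32)))
# band dark brown
m=((H<15)&(S>120)&(V<110)&(V>40)).astype(np.uint8);m[:230]=0;m[295:]=0;m[:,:330]=0;m[:,500:]=0
m=cv2.morphologyEx(m,cv2.MORPH_OPEN,np.ones((3,3)))
cs,_=cv2.findContours(m,cv2.RETR_EXTERNAL,cv2.CHAIN_APPROX_NONE)
for k in cs:
    if cv2.contourArea(k)<100: continue
    P=onz(c,k.reshape(-1,2),.062)[:,:2]*1000
    print("band",k.reshape(-1,2).mean(0).round(),cv2.minAreaRect(P.astype(np.float32)))
E
```

```text
t 1.55 p [0.5032 0.1837 0.1756] zyaw -10.0 x [-0.  0. -1.] F [-0.2  -0.58  0.72] Tq [-0.089  0.063  0.02 ] tooltq [-0.02   0.046 -0.099] Ftool [-0.72 -0.61 -0.09] op 0.0651 q [0.21 0.41 1.57 0.   1.16 0.38]
dp [0.0056, -0.0266, 0.0431] turn [1.2, -0.01, -0.01]
track ((637.3483276367188, 138.95236206054688), (103.39190673828125, 372.8309631347656), 79.5420913696289)
band [456. 274.] ((619.2010498046875, 127.88306427001953), (30.399160385131836, 48.487586975097656), 79.66349792480469)
band [366. 267.] ((543.9190063476562, 150.06500244140625), (14.815447807312012, 33.49465560913086), 79.9688949584961)
band [444. 242.] ((607.3079223632812, 159.72520446777344), (22.76378059387207, 12.238235473632812), 78.67281341552734)
```

View pics/w2.png

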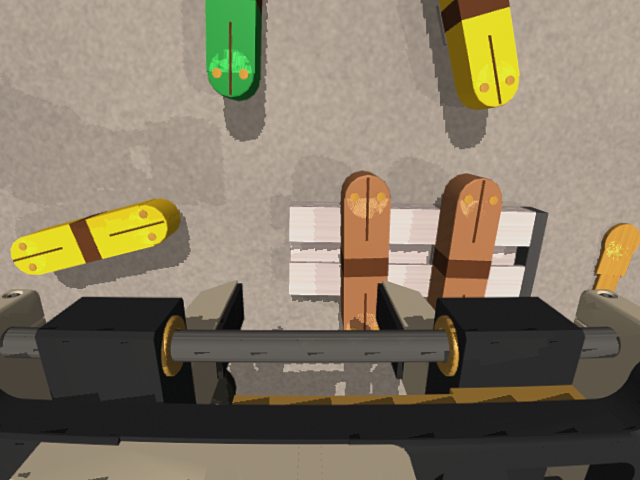

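```bash
python3 - <<'E'
from h import *
from cell import robot
s=robot.observe();delta(s,[.5425,.1495,.033],Rdown(-10.5))
c=load("w2"); print(onz(c,[(289,207),(291,296)],.028))
c=load("top0"); print(onz(c,[(256.9,262.4),(292.6,270.2)],.028))
E
```

```text
dp [0.1426, -0.0269, 0.0447] turn [0.5, -0.01, -0.01]
[[0.48828622 0.20370769 0.028     ]
 [0.47398419 0.11996644 0.028     ]]
[[0.4870862 0.2033408 0.028    ]
 [0.4716958 0.1225654 0.028    ]]
```

Request:
{"api": "move_arm", "payload": {
  "deltas": [
    {"dp":[0.03,-0.0269,0.0447],"turn":[0.5,0,0]},
    {"dp":[0.05,-0.0269,0.0447],"turn":[0.5,0,0]},
    {"dp":[0.075,-0.0269,0.0447],"turn":[0.5,0,0]},
    {"dp":[0.1,-0.0269,0.0447],"turn":[0.5,0,0]},
    {"dp":[0.12,-0.0269,0.0447],"turn":[0.5,0,0]},
    {"dp":[0.135,-0.0269,0.0447],"turn":[0.5,0,0]},
    {"dp":[0.142,-0.0269,0.0447],"turn":[0.5,0,0]},
    {"dp":[0.142,-0.0269,0.0447],"turn":[0.5,0,0]},
    {"dp":[0.142,-0.0269,0.0447],"turn":[0.5,0,0]}
  ]
}}

```text
time: 2.45
tool_pos: [0.5436, 0.1489, 0.0342]
tool_rot: [0.392, 1.57, 0.207]
contact_force: [-0.1, -0.4, 0.9]
opening: 0.0651
```

```bash
python3 - <<'E'
from h import *
from cell import robot
c=grab(robot,"wrist","w3");grab(robot,"scene","s3")
s=robot.observe();st(s)
E
```

```text
t 2.55 p [0.544  0.1487 0.0345] zyaw -10.61 x [ 0.002  0.    -1.   ] F [-0.1   1.22  0.32] Tq [-0.172  0.089  0.051] tooltq [-0.051  0.056 -0.185] Ftool [-0.32  1.18 -0.32] op 0.0651 q [0.13 0.63 1.64 0.   0.87 0.32]
```

View pics/w3.png

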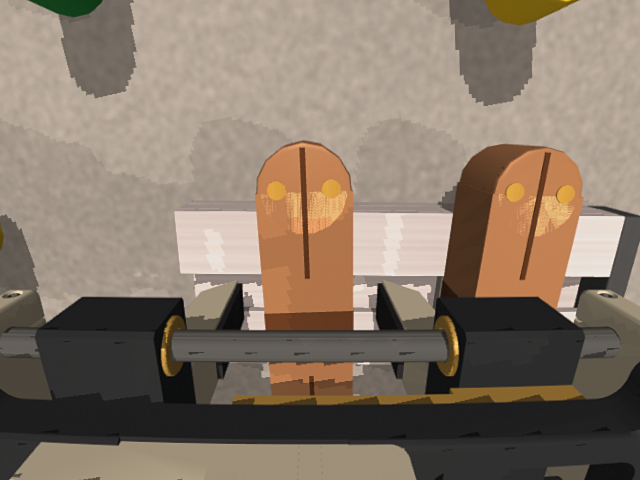

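View pics/s3.png

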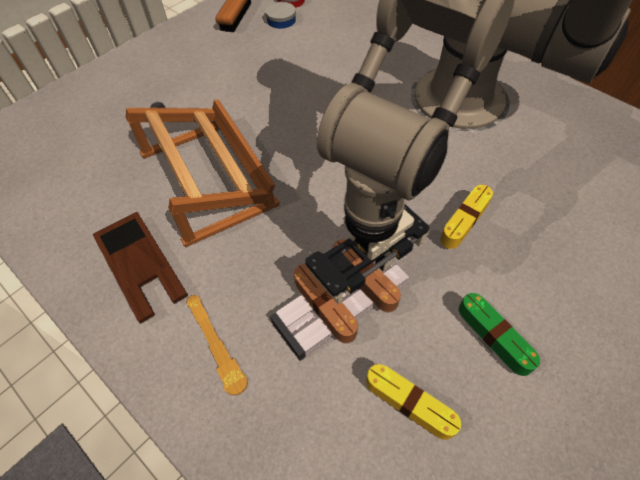

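```bash
python3 - <<'E'
from h import *
c=load("w3")
yb=np.array([.184,.983,0])
P=np.array([.544,.1487,.062]); print(proj(c,[P,P+.008*yb,P-.008*yb, P+.075*yb]))
E
```

```text
[[311.1088218  332.79790047]
 [311.15021767 315.62199885]
 [311.06842891 349.37778432]
 [311.53527489 145.97234309]]
```

Request:
{"api": "move_arm", "payload": {
  "deltas": [
    {"dp":[0.001,0.0015,-0.001],"turn":[0,0,0]},
    {"dp":[0.001,0.0015,-0.001],"turn":[0,0,0]},
    {"dp":[0.001,0.0015,-0.001],"turn":[0,0,0]},
    {"dp":[0.001,0.0015,-0.001],"turn":[0,0,0]},
    {"dp":[0.001,0.0015,-0.001],"turn":[0,0,0]},
    {"dp":[0.001,0.0015,-0.001],"turn":[0,0,0]}
  ],
  "hand": 0.02,
  "squeeze": 50
}}

```text
time: 3.15
tool_pos: [0.5428, 0.1499, 0.0325]
tool_rot: [0.428, 1.57, 0.242]
contact_force: [-0.6, 0.0, 1.0]
opening: 0.0356
```

```bash
python3 - <<'E'
from h import *
from cell import robot
s=robot.observe();st(s)
E
```

```text
t 3.15 p [0.5428 0.1499 0.0325] zyaw -10.65 x [ 0.  0. -1.] F [-0.63  0.04  1.01] Tq [-0.165  0.063 -0.042] tooltq [ 0.042  0.032 -0.174] Ftool [-1.01 -0.08 -0.63] op 0.0356 q [0.13 0.63 1.64 0.   0.87 0.32]
```

Request:
{"api": "move_arm", "payload": {
  "deltas": [
    {"dp":[0,0,-0.004],"turn":[0,0,0]},
    {"dp":[0,0,-0.012],"turn":[0,0,0]},
    {"dp":[0,0,-0.022],"turn":[0,0,0]},
    {"dp":[0,0,-0.032],"turn":[0,0,0]},
    {"dp":[0,0,-0.04],"turn":[0,0,0]},
    {"dp":[0,0,-0.04],"turn":[0,0,0]}
  ]
}}

```text
time: 3.75
tool_pos: [0.5012, 0.1578, 0.0325]
tool_rot: [-2.989, 1.568, 3.109]
contact_force: [-4.7, 2.2, 5.7]
opening: 0.0357
```

```bash
python3 - <<'E'
from h import *
from cell import robot
s=robot.observe();st(s)
E
```

```text
t 3.75 p [0.5012 0.1578 0.0325] zyaw -10.61 x [-0.003  0.    -1.   ] F [-4.65  2.23  5.73] Tq [ 0.148  0.761 -0.005] tooltq [0.004 0.775 0.005] Ftool [-5.72  1.33 -5.  ] op 0.0357 q [0.16 0.58 1.75 0.   0.81 0.34]
```

Request:
{"api": "move_arm", "payload": {
  "deltas": [
    {"dp":[0,0,-0.008],"turn":[0,0,0]},
    {"dp":[0,0.0005,-0.018],"turn":[0,0,0]},
    {"dp":[0,0.0005,-0.03],"turn":[0,0,0]},
    {"dp":[0,0.0005,-0.042],"turn":[0,0,0]},
    {"dp":[0,0.0005,-0.054],"turn":[0,0,0]},
    {"dp":[0,0.0005,-0.062],"turn":[0,0,0]},
    {"dp":[0,0.0005,-0.062],"turn":[0,0,0]},
    {"dp":[0,0.0005,-0.062],"turn":[0,0,0]}
  ]
}}

```text
time: 4.55
tool_pos: [0.4424, 0.1694, 0.0323]
tool_rot: [-3.089, 1.571, 3.009]
contact_force: [0.4, -1.2, -4.7]
opening: 0.036
```

```bash
python3 - <<'E'
from h import *
from cell import robot
s=robot.observe();st(s)
p=s['tool_pos'][:2]*1000-np.array([480.5,162]);print(p@[.981,-.193],p@[.193,.981])
grab(robot,"scene","s4")
E
```

```text
t 4.55 p [0.4424 0.1694 0.0323] zyaw -10.62 x [-0.  0. -1.] F [ 0.39 -1.22 -4.72] Tq [-0.271  0.053  0.014] tooltq [-0.013  0.002 -0.276] Ftool [ 4.72 -1.12  0.61] op 0.036 q [0.2  0.51 1.9  0.   0.73 0.39]
-38.827375800949014 -0.10425036104794105
```

View pics/s4.png

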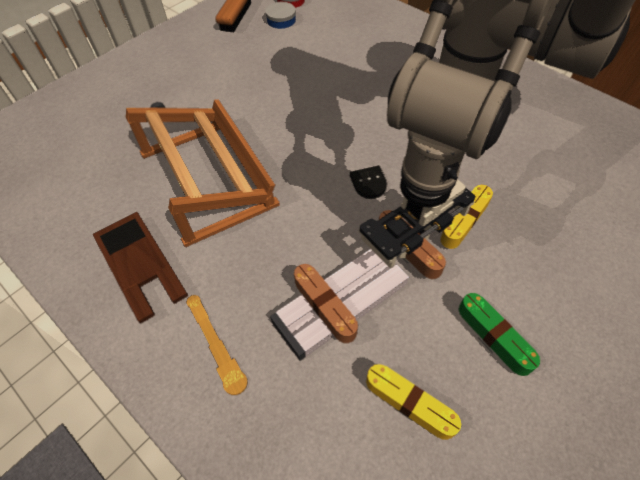

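Request:
{"api": "move_arm", "payload": {
  "deltas": [
    {"dp":[-0.01,0,0],"turn":[0,0,0]},
    {"dp":[-0.03,0,0],"turn":[0,0,0]},
    {"dp":[-0.06,0,0],"turn":[0,0,0]},
    {"dp":[-0.09,0,0],"turn":[0,0,0]},
    {"dp":[-0.12,0,0],"turn":[0,0,0]},
    {"dp":[-0.13,0,0],"turn":[0,0,0]},
    {"dp":[-0.13,0,0],"turn":[0,0,0]},
    {"dp":[-0.13,0,0],"turn":[0,0,0]},
    {"dp":[-0.13,0,0],"turn":[0,0,0]}
  ]
}}

```text
time: 5.5
tool_pos: [0.4415, 0.169, 0.1609]
tool_rot: [-2.775, 1.568, -2.961]
contact_force: [-0.3, 0.4, -3.7]
opening: 0.0357
```

```bash
python3 - <<'E'
from h import *
from cell import robot
for k in range(6):
    c=grab(robot,"wrist","w5");s=robot.observe();st(s)
E
```

```text
t 5.55 p [0.4416 0.1691 0.1609] zyaw -10.65 x [-0.003 -0.001 -1.   ] F [ 0.04 -0.56 -3.75] Tq [-0.191  0.062  0.029] tooltq [-0.028  0.026 -0.2  ] Ftool [ 3.75 -0.54  0.15] op 0.036 q [0.2  0.32 1.76 0.   1.07 0.39]
t 5.6 p [0.4418 0.1691 0.1611] zyaw -10.65 x [-0.003 -0.    -1.   ] F [-0.32 -0.12 -3.84] Tq [-0.205  0.08   0.003] tooltq [-0.002  0.041 -0.216] Ftool [ 3.84 -0.17 -0.29] op 0.0359 q [0.2  0.32 1.76 0.   1.07 0.39]
t 5.65 p [0.442  0.1692 0.1613] zyaw -10.64 x [-0.002 -0.    -1.   ] F [ 0.07  0.21 -4.22] Tq [-0.196  0.046 -0.014] tooltq [ 0.015  0.009 -0.201] Ftool [4.22 0.22 0.04] op 0.0356 q [0.2  0.32 1.76 0.   1.07 0.39]
t 5.7 p [0.4421 0.1692 0.1615] zyaw -10.64 x [-0.002 -0.    -1.   ] F [-0.16  0.35 -3.35] Tq [-0.181  0.12   0.035] tooltq [-0.035  0.084 -0.2  ] Ftool [ 3.35  0.31 -0.22] op 0.0356 q [0.2  0.32 1.76 0.   1.07 0.39]
t 5.75 p [0.4422 0.1692 0.1617] zyaw -10.64 x [-0.001 -0.    -1.   ] F [-0.63  0.17 -4.48] Tq [-0.219  0.057 -0.005] tooltq [ 0.006  0.016 -0.226] Ftool [ 4.48  0.05 -0.65] op 0.0359 q [0.2  0.32 1.76 0.   1.07 0.39]
t 5.8 p [0.4423 0.1693 0.1619] zyaw -10.64 x [-0.001 -0.    -1.   ] F [ 0.64  0.42 -3.99] Tq [-0.259  0.053 -0.077] tooltq [ 0.077  0.004 -0.264] Ftool [3.99 0.54 0.56] op 0.0356 q [0.2  0.32 1.76 0.   1.07 0.39]
```

View pics/w5.png

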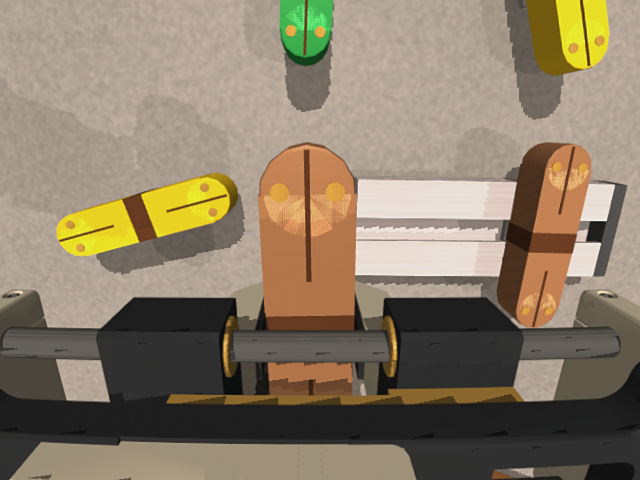

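```bash
cat >> h.py <<'E'
DY=np.radians(-18.25);DO=np.array([.564,-.254,.085])
xd=np.array([np.cos(DY)*np.cos(.42),np.sin(DY)*np.cos(.42),np.sin(.42)]);yd=np.array([-np.sin(DY),np.cos(DY),0]);zd=np.cross(xd,yd)
def deck(x,y,z): return DO+np.array([x,y,z])/1000@np.array([xd,yd,zd])
def todeck(p): return np.array([xd,yd,zd])@(np.array(p)-DO)*1000
def Rdeck(sgn): # sgn=+1: tool z=+yd (tool y = -xd)
    return np.c_[-zd,np.cross(sgn*yd,-zd),sgn*yd]
E
python3 - <<'E'
from h import *
from cell import robot
s=robot.observe();R=st(s);
c=load("w5");p=np.array([.4422,.1692,.1617]); 
top=p+R@[-.0295,0,0]
print(proj(c,[top,top+R@[0,.075,0],top+R@[0,.008,0]]))
delta(s,[.48,0,.26],Rdown(71.75))
E
```

```text
t 5.8 p [0.4423 0.1693 0.1619] zyaw -10.64 x [-0.001 -0.    -1.   ] F [ 0.64  0.42 -3.99] Tq [-0.259  0.053 -0.077] tooltq [ 0.077  0.004 -0.264] Ftool [3.99 0.54 0.56] op 0.0356 q [0.2  0.32 1.76 0.   1.07 0.39]
[[310.02028372 334.85270617]
 [310.19052607 145.96006664]
 [310.03664271 317.52872507]]
dp [-0.0981, -0.1594, 0.0682] turn [-82.39, -0.06, -0.02]
```

Request:
{"api": "move_arm", "payload": {
  "deltas": [
    {"dp":[-0.04,-0.02,0.008],"turn":[-5,0,0]},
    {"dp":[-0.06,-0.04,0.015],"turn":[-13,0,0]},
    {"dp":[-0.08,-0.06,0.025],"turn":[-21,0,0]},
    {"dp":[-0.0981,-0.08,0.03],"turn":[-29,0,0]},
    {"dp":[-0.0981,-0.1,0.04],"turn":[-37,0,0]},
    {"dp":[-0.0981,-0.12,0.05],"turn":[-45,0,0]},
    {"dp":[-0.0981,-0.14,0.06],"turn":[-53,0,0]},
    {"dp":[-0.0981,-0.155,0.065],"turn":[-61,0,0]},
    {"dp":[-0.0981,-0.1594,0.0682],"turn":[-69,0,0]},
    {"dp":[-0.0981,-0.1594,0.0682],"turn":[-76,0,0]}
  ]
}}

```text
time: 6.8
tool_pos: [0.4803, -0.0009, 0.2602]
tool_rot: [-3.07, 1.571, -1.926]
contact_force: [0.3, 0.6, -4.9]
opening: 0.0358
```

Request:
{"api": "move_arm", "payload": {
  "deltas": [
    {"dp":[0,0,0],"turn":[-4,0,0]},
    {"dp":[0,0,0],"turn":[-6.4,0,0]},
    {"dp":[0,0,0],"turn":[-6.4,0,0]},
    {"dp":[0,0,0],"turn":[-6.4,0,0]},
    {"dp":[0,0,0],"turn":[-6.4,0,0]}
  ]
}}

```text
time: 7.3
tool_pos: [0.4801, 0.0001, 0.2604]
tool_rot: [0.16, 1.571, 1.412]
contact_force: [0.2, 0.5, -3.7]
opening: 0.0357
```

```bash
python3 - <<'E'
from h import *
from cell import robot
for k in range(4):
    c=grab(robot,"wrist","w6");s=robot.observe();st(s)
# torque of tree; hover
print("tcp for tree centre: TCP is 12.5 along tool x beyond centre")
delta(s,deck(0,-50,17+60-12.5),Rdeck(1))
E
```

```text
t 7.35 p [4.801e-01 1.000e-04 2.605e-01] zyaw 71.72 x [ 0.  0. -1.] F [-0.22 -0.09 -4.22] Tq [-0.018 -0.061  0.047] tooltq [-0.047 -0.002 -0.063] Ftool [ 4.22  0.18 -0.16] op 0.0353 q [-0.16  0.23  1.58  0.    1.33 -1.41]
t 7.4 p [4.801e-01 1.000e-04 2.605e-01] zyaw 71.73 x [-0.  0. -1.] F [-1.64  1.13 -3.34] Tq [-0.027 -0.085 -0.024] tooltq [ 0.024 -0.001 -0.089] Ftool [3.34 1.91 0.55] op 0.0356 q [-0.16  0.23  1.58  0.    1.33 -1.41]
t 7.45 p [4.801e-01 1.000e-04 2.605e-01] zyaw 71.74 x [ 0.  0. -1.] F [ 0.09  0.82 -3.69] Tq [-0.033 -0.096 -0.021] tooltq [ 0.021  0.001 -0.101] Ftool [3.69 0.17 0.8 ] op 0.0357 q [-0.16  0.23  1.58  0.    1.33 -1.41]
t 7.5 p [4.801e-01 1.000e-04 2.605e-01] zyaw 71.74 x [ 0.  0. -1.] F [-0.46  0.57 -3.89] Tq [-0.05  -0.086 -0.011] tooltq [ 0.011  0.021 -0.098] Ftool [3.89 0.61 0.4 ] op 0.0357 q [-0.16  0.23  1.58  0.    1.33 -1.41]
tcp for tree centre: TCP is 12.5 along tool x beyond centre
dp [0.1165, -0.133, -0.265] turn [-0.01, 0.0, -24.07]
```

Request:
{"api": "move_arm", "payload": {
  "deltas": [
    {"dp":[0,-0.02,-0.04],"turn":[0,0,-4]},
    {"dp":[0,-0.04,-0.08],"turn":[0,0,-8]},
    {"dp":[0.01,-0.06,-0.12],"turn":[0,0,-12]},
    {"dp":[0.03,-0.08,-0.16],"turn":[0,0,-16]},
    {"dp":[0.05,-0.1,-0.2],"turn":[0,0,-20]},
    {"dp":[0.08,-0.12,-0.24],"turn":[0,0,-24]},
    {"dp":[0.1165,-0.133,-0.265],"turn":[0,0,-24.07]},
    {"dp":[0.1165,-0.133,-0.265],"turn":[0,0,-24.07]},
    {"dp":[0.1165,-0.133,-0.265],"turn":[0,0,-24.07]},
    {"dp":[0.1165,-0.133,-0.265],"turn":[0,0,-24.07]}
  ]
}}

```text
time: 8.5
tool_pos: [0.524, -0.2929, 0.1453]
tool_rot: [-1.572, 1.149, -0.318]
contact_force: [-0.6, 0.0, -3.1]
opening: 0.0356
```

```bash
python3 - <<'E'
from h import *
from cell import robot
c=grab(robot,"wrist","w7");grab(robot,"scene","s7");grab(robot,"top","t7");s=robot.observe();st(s)
print("TCP deck",todeck(s['tool_pos'])); delta(s,deck(-6,-50,17+60-12.5),Rdeck(1))
E
```

```text
t 8.65 p [ 0.5243 -0.2926  0.1459] zyaw 71.85 x [ 0.39  -0.129 -0.912] F [-0.62  0.22 -3.89] Tq [0.063 0.335 0.013] tooltq [-0.03   0.035  0.338] Ftool [3.28 2.19 0.02] op 0.0357 q [-0.72  0.37  1.82  0.3   0.58 -2.2 ]
TCP deck [  1.44051927 -49.13808546  66.08511163]
dp [0.0016, 0.0074, -0.0008] turn [0.12, -0.01, 0.17]
```

View pics/w7.png

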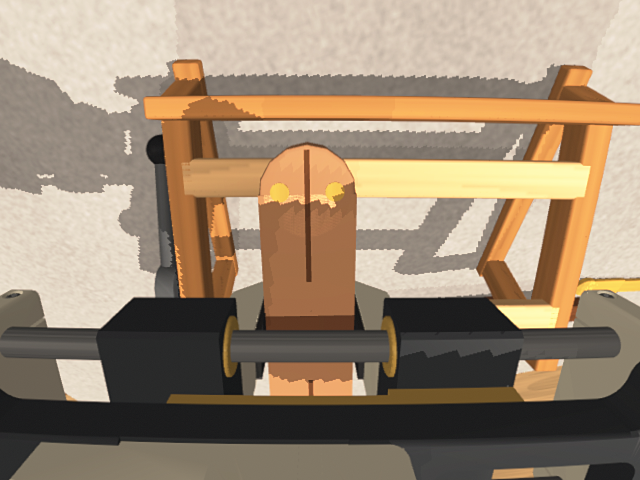

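View pics/s7.png

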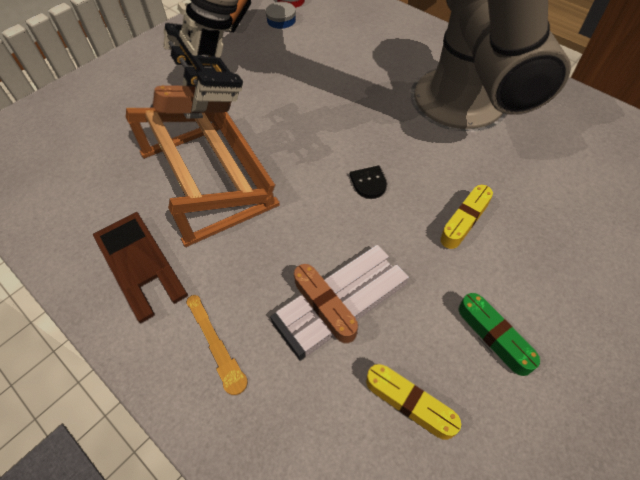

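```bash
python3 - <<'E'
from h import *
c=load("w7")
p=c['p'][:,:,::-1]
cv2.imwrite("pics/w7c.png",cv2.resize(p[85:215,130:640],None,fx=1.55,fy=3,interpolation=cv2.INTER_CUBIC))
for n,uv in dict(slat_lowL=(230,161),slat_lowR=(570,165),slat_hiL=(235,196),slat_hiR=(565,199),endL=(184,178),endR=(589,180)).items():
    print(n,todeck(onplane(c,[uv],DO,zd)[0]).round(1))
print("lip top inner edge?",[todeck(onplane(c,[uv],DO+.022*zd,zd)[0]).round(1) for uv in [(230,118),(560,124),(230,97),(560,103)]])
E
```

```text
slat_lowL [-61.2 -97.8   0. ]
slat_lowR [-60.3 116.3  -0. ]
slat_hiL [-39.4 -95.9  -0. ]
slat_hiR [-38.5 117.4   0. ]
endL [ -50.9 -127.4    0. ]
endR [-51.1 131.3   0. ]
lip top inner edge? [array([-85.7, -91.7,  22. ]), array([-84.4,  89.8,  22. ]), array([-96.4, -91.1,  22. ]), array([-95.4,  87.8,  22. ])]
```

View pics/w7c.png

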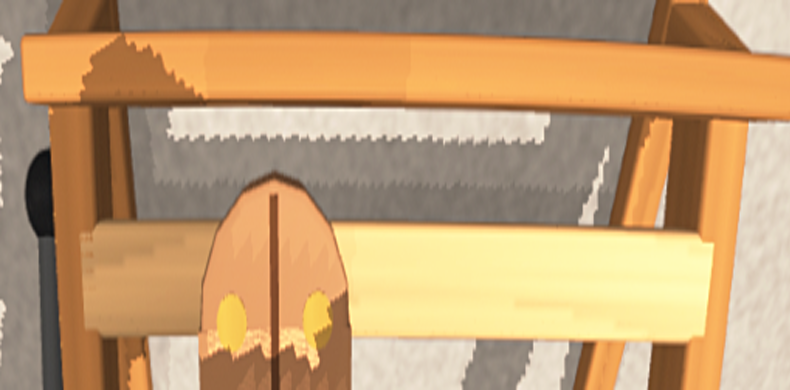

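Request:
{"api": "move_arm", "payload": {
  "deltas": [
    {"dp":[0.008,0.002,0],"turn":[0,0,0]},
    {"dp":[0.018,0.005,0],"turn":[0,0,0]},
    {"dp":[0.028,0.006,0],"turn":[0,0,0]},
    {"dp":[0.038,0.006,0],"turn":[0,0,0]},
    {"dp":[0.046,0.006,0],"turn":[0,0,0]},
    {"dp":[0.053,0.006,0],"turn":[0,0,0]},
    {"dp":[0.056,0.006,0],"turn":[0,0,0]},
    {"dp":[0.056,0.006,0],"turn":[0,0,0]},
    {"dp":[0.056,0.006,0],"turn":[0,0,0]}
  ]
}}

```text
time: 9.55
tool_pos: [0.54, -0.2988, 0.0906]
tool_rot: [-1.571, 1.15, -0.319]
contact_force: [0.3, 0.3, -3.8]
opening: 0.0361
```

```bash
python3 - <<'E'
from h import *
from cell import robot
c=grab(robot,"wrist","w8");s=robot.observe();st(s)
print("TCP deck",todeck(s['tool_pos']))
E
```

```text
t 9.6 p [ 0.54   -0.2988  0.0907] zyaw 71.76 x [ 0.388 -0.128 -0.913] F [-0.15  0.03 -4.42] Tq [0.185 0.377 0.026] tooltq [-0.    -0.063  0.416] Ftool [ 3.97  1.95 -0.02] op 0.0358 q [-0.71  0.48  1.83  0.36  0.46 -2.25]
TCP deck [ -5.60579665 -50.07868304   8.7986937 ]
```

View pics/w8.png

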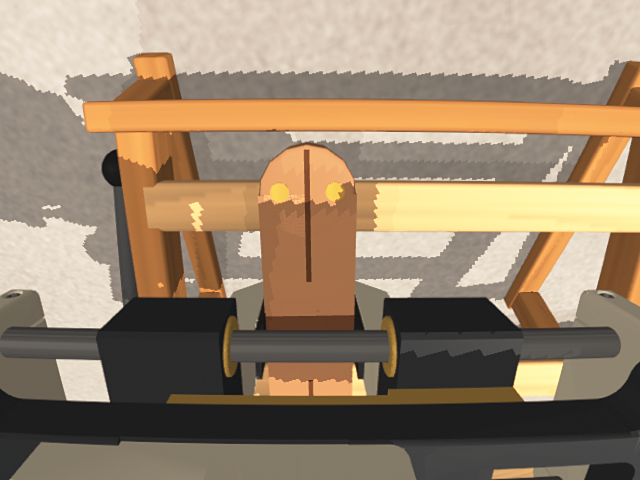

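Request:
{"api": "move_arm", "payload": {
  "deltas": [
    {"dp":[0.001,0,0],"turn":[0,0,0]},
    {"dp":[0.002,0,0],"turn":[0,0,0]},
    {"dp":[0.003,0,0],"turn":[0,0,0]},
    {"dp":[0.0035,0,0],"turn":[0,0,0]},
    {"dp":[0.0035,0,0],"turn":[0,0,0]}
  ]
}}

```text
time: 10.1
tool_pos: [0.5413, -0.2991, 0.0871]
tool_rot: [-1.571, 1.151, -0.318]
contact_force: [0.1, -0.3, -4.2]
opening: 0.0357
```

```bash
python3 - <<'E'
from h import *
from cell import robot
s=robot.observe();st(s)
print("TCP deck",todeck(s['tool_pos']))
E
```

```text
t 10.1 p [ 0.5413 -0.2991  0.0871] zyaw 71.76 x [ 0.387 -0.128 -0.913] F [ 0.13 -0.29 -4.16] Tq [ 0.106  0.379 -0.006] tooltq [-0.002  0.019  0.393] Ftool [ 3.89  1.5  -0.24] op 0.0357 q [-0.71  0.49  1.83  0.36  0.46 -2.26]
TCP deck [ -5.91703475 -49.97752955   4.97117427]
```

Not touching yet, so continue down in small steps.

Request:
{"api": "move_arm", "payload": {
  "deltas": [
    {"dp":[0.0007,0,0],"turn":[0,0,0]},
    {"dp":[0.0014,0,0],"turn":[0,0,0]},
    {"dp":[0.0014,0,0],"turn":[0,0,0]}
  ]
}}

```text
time: 10.4
tool_pos: [0.5415, -0.2992, 0.0869]
tool_rot: [-1.571, 1.15, -0.318]
contact_force: [-7.9, 2.8, 7.2]
opening: 0.0357
```

```bash
python3 - <<'E'
from h import *
from cell import robot
s=robot.observe();st(s)
print("TCP deck",todeck(s['tool_pos']))
E
```

```text
t 10.4 p [ 0.5415 -0.2992  0.0869] zyaw 71.77 x [ 0.388 -0.128 -0.913] F [-7.94  2.82  7.15] Tq [0.305 1.024 0.003] tooltq [-0.015  0.027  1.068] Ftool [-9.97  4.77  0.2 ] op 0.0357 q [-0.71  0.49  1.83  0.36  0.46 -2.26]
TCP deck [ -5.78452616 -49.99673075   4.61151093]
```

Request:
{"api": "move_arm", "payload": {
  "deltas": [
    {"dp":[-0.0008,0.0005,0],"turn":[0,0,0]},
    {"dp":[-0.0008,0.0015,0],"turn":[0,0,0]},
    {"dp":[-0.0008,0.0025,0],"turn":[0,0,0]},
    {"dp":[-0.0008,0.0025,0],"turn":[0,0,0]}
  ]
}}

```text
time: 10.8
tool_pos: [0.5397, -0.2989, 0.0861]
tool_rot: [-1.572, 1.149, -0.32]
contact_force: [-0.5, -0.3, 0.5]
opening: 0.036
```

```bash
python3 - <<'E'
from h import *
from cell import robot
s=robot.observe();st(s)
print("TCP deck",todeck(s['tool_pos']))
E
```

```text
t 10.8 p [ 0.5397 -0.2989  0.0861] zyaw 71.75 x [ 0.388 -0.129 -0.913] F [-0.49 -0.25  0.48] Tq [0.029 0.22  0.046] tooltq [-0.059  0.019  0.218] Ftool [-0.6   0.16 -0.4 ] op 0.036 q [-0.71  0.49  1.83  0.37  0.45 -2.26]
TCP deck [ -7.75821384 -50.25189281   4.65218113]
```

Request:
{"api": "move_arm", "payload": {
  "deltas": [
    {"dp":[0,0.0008,0],"turn":[0,0,0]},
    {"dp":[0,0.0015,0],"turn":[0,0,0]},
    {"dp":[0,0.0015,0],"turn":[0,0,0]}
  ]
}}

```text
time: 11.1
tool_pos: [0.5383, -0.2984, 0.0854]
tool_rot: [-1.572, 1.15, -0.319]
contact_force: [0.6, -0.9, 2.2]
opening: 0.0356
```

```bash
python3 - <<'E'
from h import *
from cell import robot
s=robot.observe();st(s)
print("TCP deck",todeck(s['tool_pos']));grab(robot,"wrist","w9")
E
```

```text
t 11.1 p [ 0.5383 -0.2984  0.0854] zyaw 71.75 x [ 0.388 -0.128 -0.913] F [ 0.55 -0.85  2.23] Tq [-0.078  0.148 -0.057] tooltq [0.003 0.133 0.116] Ftool [-1.71 -1.63 -0.64] op 0.0356 q [-0.71  0.49  1.84  0.37  0.45 -2.27]
TCP deck [ -9.47617232 -50.21275724   4.63016912]
```

View pics/w9.png

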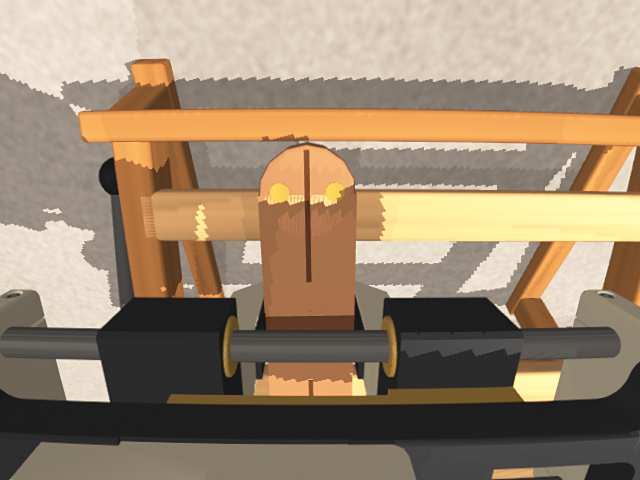

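Request:
{"api": "move_arm", "payload": {
  "deltas": [
    {"dp":[0,0.0007,0],"turn":[0,0,0]},
    {"dp":[0,0.0013,0],"turn":[0,0,0]},
    {"dp":[0,0.0013,0],"turn":[0,0,0]}
  ]
}}

```text
time: 11.45
tool_pos: [0.5376, -0.2982, 0.0851]
tool_rot: [-1.572, 1.149, -0.32]
contact_force: [4.9, -0.5, 4.1]
opening: 0.0358
```

```bash
python3 - <<'E'
from h import *
from cell import robot
s=robot.observe();st(s)
print("TCP deck",todeck(s['tool_pos']))
E
```

```text
t 11.45 p [ 0.5376 -0.2982  0.0851] zyaw 71.74 x [ 0.389 -0.129 -0.912] F [ 4.87 -0.53  4.07] Tq [-0.11  -0.454  0.035] tooltq [-0.016 -0.049 -0.465] Ftool [-1.75 -6.04  1.02] op 0.0358 q [-0.71  0.49  1.84  0.37  0.45 -2.27]
TCP deck [-10.21006914 -50.21862772   4.65378765]
```

Request:
{"api": "move_arm", "payload": {
  "deltas": [
    {"dp":[0,0,0],"turn":[0,0,0]},
    {"dp":[0,0,0],"turn":[0,0,0]},
    {"dp":[0,0,0],"turn":[0,0,0]},
    {"dp":[0,0,0],"turn":[0,0,0]}
  ],
  "hand": 0.06
}}

```text
time: 11.85
tool_pos: [0.5365, -0.2974, 0.084]
tool_rot: [-1.569, 1.152, -0.317]
contact_force: [-0.4, -0.7, 0.4]
opening: 0.0593
```

```bash
python3 - <<'E'
from h import *
from cell import robot
s=robot.observe();st(s)
print("TCP deck",todeck(s['tool_pos']));grab(robot,"wrist","w10")
E
```

```text
t 11.85 p [ 0.5365 -0.2974  0.084 ] zyaw 71.76 x [ 0.386 -0.127 -0.914] F [-0.38 -0.66  0.43] Tq [0.076 0.205 0.001] tooltq [ 0.003 -0.008  0.219] Ftool [-0.46 -0.03 -0.75] op 0.0593 q [-0.71  0.49  1.84  0.37  0.45 -2.27]
TCP deck [-11.87354525 -49.80837097   4.16661592]
```

View pics/w10.png

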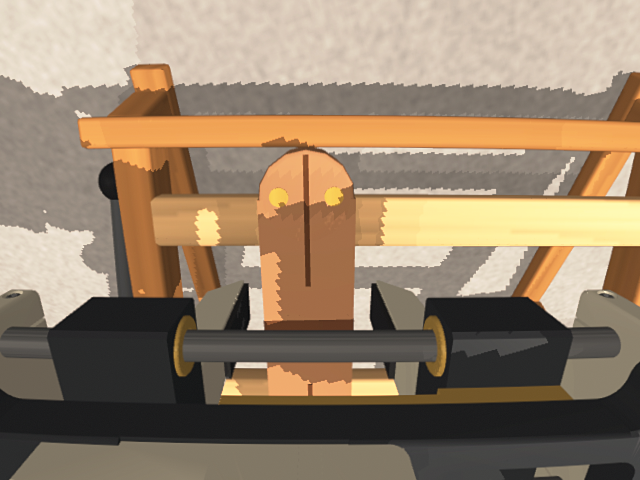

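```bash
python3 - <<'E'
from h import *
from cell import robot
s=robot.observe();delta(s,[.4801,.0001,.2605],Rdown(71.74))
E
```

```text
dp [-0.2208, 0.0624, 0.265] turn [0.01, 0.03, 24.02]
```

Request:
{"api": "move_arm", "payload": {
  "deltas": [
    {"dp":[-0.01,0,0],"turn":[0,0,0]},
    {"dp":[-0.035,0,0],"turn":[0,0,0]},
    {"dp":[-0.07,0,0],"turn":[0,0,0]},
    {"dp":[-0.11,0,0.03],"turn":[0,0,3]},
    {"dp":[-0.14,0.02,0.07],"turn":[0,0,8]},
    {"dp":[-0.17,0.03,0.11],"turn":[0,0,13]},
    {"dp":[-0.2,0.045,0.155],"turn":[0,0,18]},
    {"dp":[-0.2208,0.0624,0.2],"turn":[0,0,24.02]},
    {"dp":[-0.2208,0.0624,0.24],"turn":[0,0,24.02]},
    {"dp":[-0.2208,0.0624,0.265],"turn":[0,0,24.02]}
  ]
}}

```text
time: 12.9
tool_pos: [0.4803, 0.0029, 0.2622]
tool_rot: [-1.312, 1.568, -0.058]
contact_force: [-0.1, -0.6, -0.4]
opening: 0.0601
```

Request:
{"api": "move_arm", "payload": {
  "deltas": [
    {"dp":[0,0,0],"turn":[0,0,0]},
    {"dp":[0,0,0],"turn":[0,0,0]},
    {"dp":[0,0,0],"turn":[0,0,0]},
    {"dp":[0,0,0],"turn":[0,0,0]}
  ]
}}

```text
time: 13.3
tool_pos: [0.4799, -0.0012, 0.2607]
tool_rot: [-1.917, 1.57, -0.667]
contact_force: [0.9, -0.2, -1.2]
opening: 0.0599
```

```bash
python3 - <<'E'
from h import *
from cell import robot
for n,t in [("scene","s11"),("top","t11"),("wrist","w11"),("top","t11b"),("wrist","w11b")]:
    grab(robot,n,t);s=robot.observe();st(s)
E
```

```text
t 13.35 p [ 0.48   -0.0011  0.2607] zyaw 71.65 x [ 0.001 -0.    -1.   ] F [ 0.27  0.39 -0.65] Tq [ 0.012 -0.002  0.037] tooltq [-0.037 -0.012  0.002] Ftool [ 0.65 -0.13  0.46] op 0.0599 q [-0.16  0.23  1.58 -0.    1.33 -1.41]
t 13.4 p [ 0.4801 -0.001   0.2607] zyaw 71.66 x [ 0.001 -0.    -1.   ] F [ 0.27 -0.18 -0.36] Tq [-0.08   0.002  0.061] tooltq [-0.061  0.076 -0.023] Ftool [ 0.36 -0.32 -0.09] op 0.0602 q [-0.16  0.23  1.58 -0.    1.33 -1.41]
t 13.45 p [ 0.4801 -0.0009  0.2607] zyaw 71.67 x [ 0.001 -0.    -1.   ] F [ 1.03 -0.68  0.33] Tq [ 0.064 -0.006  0.053] tooltq [-0.053 -0.063  0.014] Ftool [-0.33 -1.19 -0.33] op 0.0603 q [-0.16  0.23  1.58 -0.    1.33 -1.41]
t 13.5 p [ 0.4801 -0.0007  0.2606] zyaw 71.69 x [ 0.001 -0.    -1.   ] F [-0.23  0.32  0.31] Tq [-0.021 -0.018  0.085] tooltq [-0.085  0.015 -0.024] Ftool [-0.31  0.32  0.24] op 0.0599 q [-0.16  0.23  1.58 -0.    1.33 -1.41]
t 13.55 p [ 0.4802 -0.0005  0.2606] zyaw 71.7 x [ 0.001 -0.    -1.   ] F [0.39 0.75 0.08] Tq [-0.024 -0.024  0.027] tooltq [-0.027  0.015 -0.03 ] Ftool [-0.08 -0.13  0.83] op 0.0602 q [-0.16  0.23  1.58 -0.    1.33 -1.41]
```

View pics/s11.png

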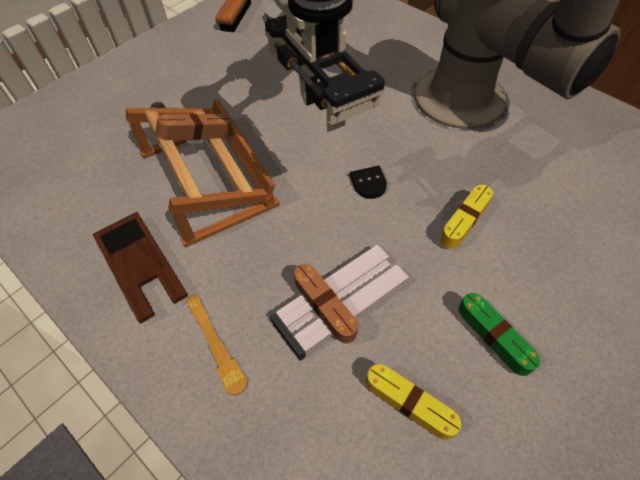

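View pics/t11.png

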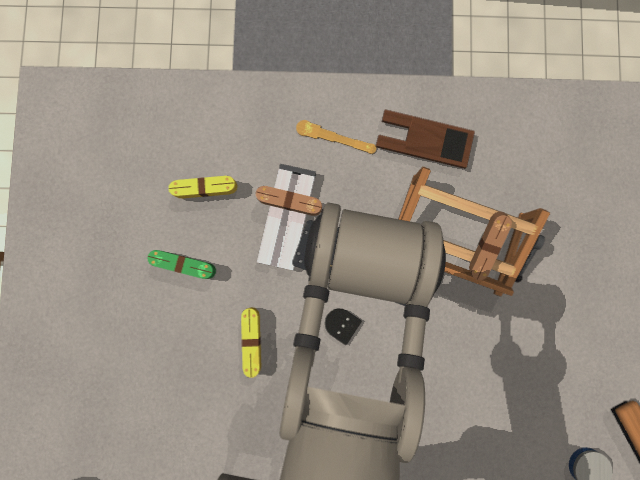

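```bash
python3 - <<'E'
from h import *
from cell import robot
s=robot.observe();delta(s,[.600,.136,.17],Rdown(-12))
E
```

```text
dp [0.0907, -0.0708, 0.1673] turn [83.7, 0.03, 0.04]
```

Request:
{"api": "move_arm", "payload": {
  "deltas": [
    {"dp":[0.01,-0.0708,0.1673],"turn":[83.7,0,0]},
    {"dp":[0.02,-0.0708,0.1673],"turn":[83.7,0,0]},
    {"dp":[0.03,-0.0708,0.1673],"turn":[83.7,0,0]},
    {"dp":[0.05,-0.0708,0.1673],"turn":[83.7,0,0]},
    {"dp":[0.07,-0.0708,0.1673],"turn":[83.7,0,0]},
    {"dp":[0.09,-0.0708,0.1673],"turn":[83.7,0,0]},
    {"dp":[0.0907,-0.0708,0.1673],"turn":[83.7,0,0]},
    {"dp":[0.0907,-0.0708,0.1673],"turn":[83.7,0,0]},
    {"dp":[0.0907,-0.0708,0.1673],"turn":[83.7,0,0]},
    {"dp":[0.0907,-0.0708,0.1673],"turn":[83.7,0,0]}
  ],
  "hand": 0.065
}}

```text
time: 14.55
tool_pos: [0.6, 0.1365, 0.1698]
tool_rot: [-0.397, 1.57, -0.612]
contact_force: [-0.2, 0.0, 0.2]
opening: 0.0655
```

Request:
{"api": "move_arm", "payload": {
  "deltas": [
    {"dp":[0,0,0],"turn":[0,0,0]},
    {"dp":[0,0,0],"turn":[0,0,0]},
    {"dp":[0,0,0],"turn":[0,0,0]},
    {"dp":[0,0,0],"turn":[0,0,0]}
  ]
}}

```text
time: 14.95
tool_pos: [0.5999, 0.1366, 0.17]
tool_rot: [-0.034, 1.57, -0.241]
contact_force: [-0.2, -0.0, -0.1]
opening: 0.0649
```

```bash
python3 - <<'E'
from h import *
from cell import robot
c=grab(robot,"wrist","w12")
s=robot.observe();st(s)
E
```

```text
t 15.0 p [0.5999 0.1367 0.17  ] zyaw -11.88 x [ 0.001 -0.    -1.   ] F [ 0.15  0.49 -0.28] Tq [-0.079  0.071 -0.016] tooltq [ 0.015  0.054 -0.092] Ftool [0.28 0.51 0.04] op 0.0652 q [ 0.1   0.55  1.34 -0.    1.24  0.31]
```

View pics/w12.png

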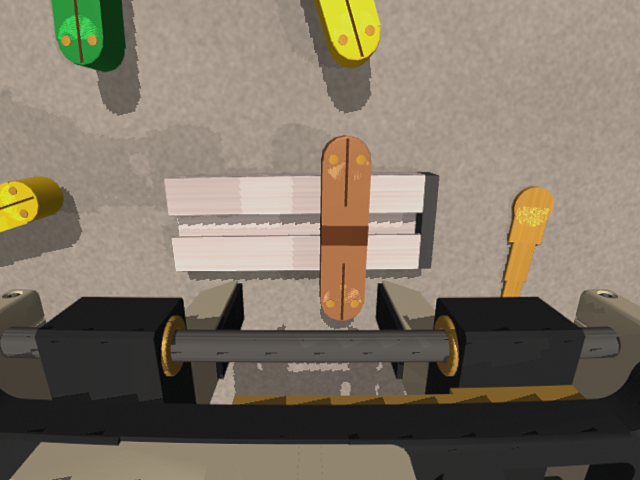

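```bash
python3 - <<'E'
from h import *
from cell import robot
c=load("w12");s=robot.observe()
hsv=cv2.cvtColor(c['p'],cv2.COLOR_RGB2HSV).astype(int);H,S,V=[hsv[...,i] for i in range(3)]
m=((H<22)&(S>85)).astype(np.uint8);m[:125]=0;m[325:]=0;m[:,:312]=0;m[:,380:]=0
m=cv2.morphologyEx(m,cv2.MORPH_OPEN,np.ones((3,3)))
k=max(cv2.findContours(m,0,cv2.CHAIN_APPROX_NONE)[0],key=cv2.contourArea)
P=onz(c,k.reshape(-1,2),.062)[:,:2]*1000;r=cv2.minAreaRect(P.astype(np.float32));print("tree",r)
b=onz(c,[(344,235.5)],.062)[0]; print("band",b)
e=onz(c,[(346,136),(342,319)],.062);print(e, e.mean(0))
delta(s,[b[0],b[1],.0325],Rdown(-11.9))
E
```

```text
tree ((626.370361328125, 134.3400421142578), (148.0957794189453, 37.09760665893555), 77.94805145263672)
band [0.62655765 0.13391114 0.062     ]
[[0.64129209 0.20684531 0.062     ]
 [0.61206951 0.06264497 0.062     ]] [0.6266808  0.13474514 0.062     ]
dp [0.1376, 0.0028, 0.0265] turn [0.02, 0.05, -0.0]
```

Request:
{"api": "move_arm", "payload": {
  "deltas": [
    {"dp":[0.03,0.0034,0.0262],"turn":[0,0,0]},
    {"dp":[0.05,0.0034,0.0262],"turn":[0,0,0]},
    {"dp":[0.075,0.0034,0.0262],"turn":[0,0,0]},
    {"dp":[0.1,0.0034,0.0262],"turn":[0,0,0]},
    {"dp":[0.12,0.0034,0.0262],"turn":[0,0,0]},
    {"dp":[0.133,0.0034,0.0262],"turn":[0,0,0]},
    {"dp":[0.138,0.0034,0.0262],"turn":[0,0,0]},
    {"dp":[0.138,0.0034,0.0262],"turn":[0,0,0]},
    {"dp":[0.138,0.0034,0.0262],"turn":[0,0,0]}
  ]
}}

```text
time: 15.9
tool_pos: [0.6271, 0.1347, 0.0331]
tool_rot: [0.205, 1.568, -0.003]
contact_force: [-0.7, 0.2, 0.3]
opening: 0.0648
```

```bash
python3 - <<'E'
from h import *
from cell import robot
c=grab(robot,"wrist","w13")
s=robot.observe();R=st(s)
p=s['tool_pos'];top=np.array([p[0],p[1],.062]);print(proj(c,[top,top+R@[0,.075,0],top+R@[0,.008,0]]))
E
```

```text
t 15.95 p [0.6272 0.1347 0.0333] zyaw -11.93 x [ 0.003  0.    -1.   ] F [ 0.12 -0.02 -0.38] Tq [-0.158  0.075 -0.029] tooltq [ 0.028  0.041 -0.17 ] Ftool [0.38 0.01 0.12] op 0.0653 q [ 0.09  0.74  1.4  -0.    1.    0.3 ]
[[310.48879317 333.9289152 ]
 [310.75156454 145.66928376]
 [310.51427846 316.64980795]]
```

View pics/w13.png

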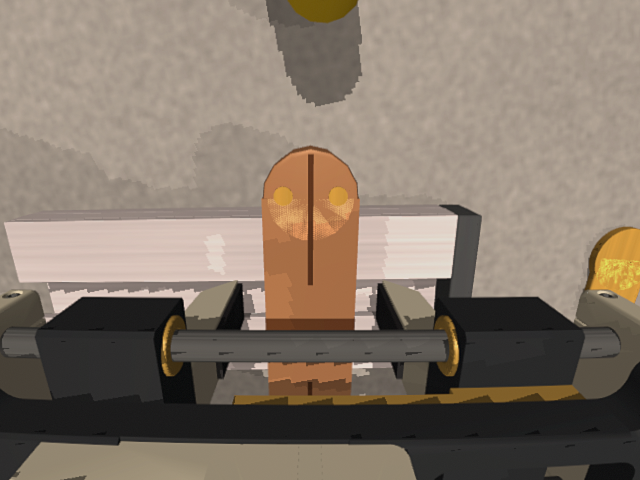

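Request:
{"api": "move_arm", "payload": {
  "deltas": [
    {"dp":[0.0007,0,0],"turn":[0,0,0]},
    {"dp":[0.0007,0,0],"turn":[0,0,0]},
    {"dp":[0.0007,0,0],"turn":[0,0,0]},
    {"dp":[0.0007,0,0],"turn":[0,0,0]},
    {"dp":[0.0007,0,0],"turn":[0,0,0]},
    {"dp":[0.0007,0,0],"turn":[0,0,0]}
  ],
  "hand": 0.02,
  "squeeze": 50
}}

```text
time: 16.55
tool_pos: [0.6266, 0.1346, 0.0315]
tool_rot: [0.128, 1.569, -0.08]
contact_force: [1.1, -0.0, 0.7]
opening: 0.0358
```

```bash
python3 - <<'E'
from h import *
from cell import robot
s=robot.observe();st(s)
p=s['tool_pos'][:2]*1000-np.array([480.5,162]);a=np.radians(-11.1);print(p@[np.cos(a),np.sin(a)],p@[-np.sin(a),np.cos(a)])
t=np.array([480.5,162])/1000-.0385*np.array([np.cos(a),np.sin(a)])
delta(s,[t[0],t[1],.0325],Rdown(-11.2))
E
```

```text
t 16.55 p [0.6266 0.1346 0.0315] zyaw -11.94 x [ 0.001 -0.    -1.   ] F [ 1.06 -0.02  0.7 ] Tq [-0.06   0.053  0.035] tooltq [-0.036  0.039 -0.07 ] Ftool [-0.7   0.2   1.05] op 0.0358 q [ 0.09  0.74  1.4  -0.    0.99  0.3 ]
148.62882571856971 1.2184746582671637
dp [-0.0012, -0.004, -0.1871] turn [-0.74, 0.08, -0.01]
```

Request:
{"api": "move_arm", "payload": {
  "deltas": [
    {"dp":[0,0,-0.004],"turn":[0,0,0]},
    {"dp":[0,-0.0005,-0.012],"turn":[-0.3,0,0]},
    {"dp":[0,-0.001,-0.024],"turn":[-0.5,0,0]},
    {"dp":[0,-0.001,-0.036],"turn":[-0.7,0,0]},
    {"dp":[0,-0.001,-0.048],"turn":[-0.7,0,0]},
    {"dp":[0,-0.0015,-0.06],"turn":[-0.7,0,0]},
    {"dp":[0,-0.0015,-0.072],"turn":[-0.7,0,0]},
    {"dp":[0,-0.002,-0.084],"turn":[-0.7,0,0]},
    {"dp":[0,-0.002,-0.092],"turn":[-0.7,0,0]},
    {"dp":[0,-0.002,-0.092],"turn":[-0.7,0,0]}
  ]
}}

```text
time: 17.55
tool_pos: [0.534, 0.152, 0.0315]
tool_rot: [-2.855, 1.569, -3.051]
contact_force: [-5.1, 1.4, 6.1]
opening: 0.036
```

```bash
python3 - <<'E'
from h import *
from cell import robot
s=robot.observe();st(s)
a=np.radians(-11.1)
t=np.array([480.5,162])/1000-.0385*np.array([np.cos(a),np.sin(a)])
delta(s,[t[0],t[1],.0325],Rdown(-11.2))
E
```

```text
t 17.55 p [0.534  0.152  0.0315] zyaw -11.22 x [-0.002 -0.    -1.   ] F [-5.13  1.45  6.08] Tq [0.087 0.903 0.003] tooltq [-0.003  0.903 -0.09 ] Ftool [-6.08  0.42 -5.32] op 0.036 q [0.14 0.62 1.67 0.   0.85 0.33]
dp [-0.0008, -0.0007, -0.093] turn [-0.02, -0.09, 0.03]
```

Request:
{"api": "move_arm", "payload": {
  "deltas": [
    {"dp":[0,0,-0.008],"turn":[0,0,0]},
    {"dp":[0,0,-0.02],"turn":[0,0,0]},
    {"dp":[0,0,-0.032],"turn":[0,0,0]},
    {"dp":[0,0,-0.044],"turn":[0,0,0]},
    {"dp":[0,0,-0.056],"turn":[0,0,0]},
    {"dp":[0,-0.0005,-0.068],"turn":[0,0,0]},
    {"dp":[0,-0.0005,-0.08],"turn":[0,0,0]},
    {"dp":[0,-0.0005,-0.09],"turn":[0,0,0]},
    {"dp":[0,-0.0005,-0.095],"turn":[0,0,0]},
    {"dp":[0,-0.0005,-0.095],"turn":[0,0,0]}
  ]
}}

```text
time: 18.55
tool_pos: [0.441, 0.1697, 0.0306]
tool_rot: [-2.615, 1.569, -2.81]
contact_force: [0.1, -0.6, -4.5]
opening: 0.0356
```

Request:
{"api": "move_arm", "payload": {
  "deltas": [
    {"dp":[0,0,0],"turn":[0,0,0]},
    {"dp":[0,0,0],"turn":[0,0,0]}
  ]
}}

```text
time: 18.75
tool_pos: [0.4431, 0.1696, 0.0311]
tool_rot: [0.075, 1.57, -0.121]
contact_force: [0.5, -0.5, -4.4]
opening: 0.0358
```

```bash
python3 - <<'E'
from h import *
from cell import robot
s=robot.observe();st(s)
p=s['tool_pos'][:2]*1000-np.array([480.5,162]);a=np.radians(-11.1);print(p@[np.cos(a),np.sin(a)],p@[-np.sin(a),np.cos(a)])
E
```

```text
t 18.75 p [0.4431 0.1696 0.0311] zyaw -11.25 x [ 0.001 -0.    -1.   ] F [ 0.47 -0.46 -4.42] Tq [ 0.03   0.032 -0.01 ] tooltq [0.01  0.037 0.023] Ftool [ 4.42 -0.35  0.55] op 0.0358 q [ 0.2   0.52  1.9  -0.    0.73  0.4 ]
-38.17117732378321 0.2982550548299539
```

Request:
{"api": "move_arm", "payload": {
  "deltas": [
    {"dp":[-0.01,0,0],"turn":[0,0,0]},
    {"dp":[-0.03,0,0],"turn":[0,0,0]},
    {"dp":[-0.06,0,0],"turn":[0,0,0]},
    {"dp":[-0.09,0,0],"turn":[0,0,0]},
    {"dp":[-0.12,0,0],"turn":[0,0,0]},
    {"dp":[-0.13,0,0],"turn":[0,0,0]},
    {"dp":[-0.13,0,0],"turn":[0,0,0]},
    {"dp":[-0.13,0,0],"turn":[0,0,0]},
    {"dp":[-0.13,0,0],"turn":[0,0,0]}
  ]
}}

```text
time: 19.65
tool_pos: [0.4416, 0.1694, 0.1596]
tool_rot: [-2.588, 1.568, -2.784]
contact_force: [-0.5, 0.4, -4.7]
opening: 0.0355
```

```bash
python3 - <<'E'
from h import *
from cell import robot
for k in range(5):
    c=grab(robot,"wrist","w14");s=robot.observe();st(s)
delta(s,[.48,0,.26],Rdown(-108.25))
E
```

```text
t 19.7 p [0.4417 0.1695 0.1597] zyaw -11.25 x [-0.002 -0.001 -1.   ] F [-0.56 -0.97 -4.2 ] Tq [0.035 0.09  0.02 ] tooltq [-0.02   0.095  0.017] Ftool [ 4.2  -1.06 -0.35] op 0.0357 q [ 0.2   0.32  1.76 -0.    1.06  0.4 ]
t 19.75 p [0.4419 0.1695 0.1599] zyaw -11.25 x [-0.002 -0.001 -1.   ] F [-0.06 -0.49 -4.34] Tq [ 0.015  0.069 -0.034] tooltq [0.034 0.071 0.001] Ftool [ 4.34 -0.49  0.04] op 0.0359 q [ 0.2   0.32  1.76 -0.    1.06  0.4 ]
t 19.8 p [0.442  0.1695 0.1601] zyaw -11.25 x [-0.001 -0.001 -1.   ] F [ 0.41  0.5  -4.66] Tq [ 0.03   0.082 -0.019] tooltq [0.019 0.087 0.014] Ftool [4.65 0.58 0.31] op 0.0357 q [ 0.2   0.32  1.76 -0.    1.06  0.4 ]
t 19.85 p [0.4422 0.1696 0.1603] zyaw -11.25 x [-0.001 -0.001 -1.   ] F [-0.12  0.19 -4.32] Tq [0.014 0.023 0.003] tooltq [-0.003  0.026  0.009] Ftool [ 4.32  0.16 -0.15] op 0.0358 q [ 0.2   0.32  1.76 -0.    1.06  0.4 ]
t 19.9 p [0.4423 0.1696 0.1605] zyaw -11.24 x [-0.001 -0.    -1.   ] F [ 0.15 -0.18 -2.89] Tq [-0.026  0.068  0.007] tooltq [-0.007  0.062 -0.039] Ftool [ 2.89 -0.15  0.18] op 0.0358 q [ 0.2   0.32  1.76 -0.    1.06  0.4 ]
dp [-0.0994, -0.1591, 0.07] turn [97.01, 0.01, 0.05]
```

View pics/w14.png

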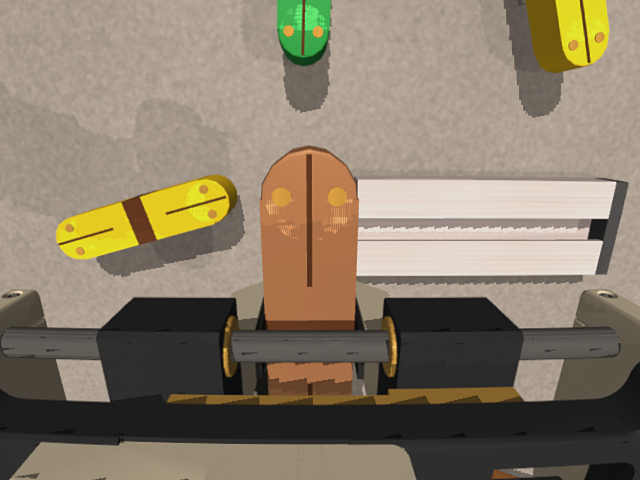

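Request:
{"api": "move_arm", "payload": {
  "deltas": [
    {"dp":[-0.04,-0.02,0.008],"turn":[6,0,0]},
    {"dp":[-0.06,-0.04,0.015],"turn":[14,0,0]},
    {"dp":[-0.08,-0.06,0.025],"turn":[22,0,0]},
    {"dp":[-0.0994,-0.08,0.03],"turn":[30,0,0]},
    {"dp":[-0.0994,-0.1,0.04],"turn":[38,0,0]},
    {"dp":[-0.0994,-0.12,0.05],"turn":[46,0,0]},
    {"dp":[-0.0994,-0.14,0.06],"turn":[54,0,0]},
    {"dp":[-0.0994,-0.155,0.065],"turn":[62,0,0]},
    {"dp":[-0.0994,-0.1591,0.07],"turn":[70,0,0]},
    {"dp":[-0.0994,-0.1591,0.07],"turn":[78,0,0]}
  ]
}}

```text
time: 20.9
tool_pos: [0.4805, -0.001, 0.2603]
tool_rot: [0.868, 1.57, -0.697]
contact_force: [0.3, 0.1, -4.6]
opening: 0.0359
```

Request:
{"api": "move_arm", "payload": {
  "deltas": [
    {"dp":[0,0,0],"turn":[7,0,0]},
    {"dp":[0,0,0],"turn":[14,0,0]},
    {"dp":[0,0,0],"turn":[19,0,0]},
    {"dp":[0,0,0],"turn":[19,0,0]},
    {"dp":[0,0,0],"turn":[19,0,0]},
    {"dp":[0,0,0],"turn":[19,0,0]}
  ]
}}

```text
time: 21.5
tool_pos: [0.4801, 0.0, 0.2605]
tool_rot: [1.546, 1.57, -0.341]
contact_force: [0.3, -0.1, -4.6]
opening: 0.0357
```

```bash
python3 - <<'E'
from h import *
from cell import robot
for k in range(4):
    grab(robot,"wrist","w15");s=robot.observe();st(s)
delta(s,deck(0,51,17+60-12.5),Rdeck(-1))
E
```

```text
t 21.55 p [0.4801 0.     0.2606] zyaw -108.16 x [ 0.001 -0.    -1.   ] F [ 0.44  0.11 -4.62] Tq [-0.13   0.011  0.004] tooltq [-0.004 -0.127  0.03 ] Ftool [ 4.62  0.38 -0.25] op 0.0358 q [-0.16  0.23  1.58 -0.    1.33  1.73]
t 21.6 p [0.4801 0.     0.2606] zyaw -108.18 x [ 0.001 -0.    -1.   ] F [-0.2   1.04 -4.73] Tq [-0.057  0.09   0.014] tooltq [-0.014 -0.083 -0.067] Ftool [ 4.72 -0.52 -0.93] op 0.0357 q [-0.16  0.23  1.58 -0.    1.33  1.73]
t 21.65 p [0.4801 0.     0.2606] zyaw -108.19 x [ 0.001 -0.    -1.   ] F [ 0.09 -0.46 -3.81] Tq [-0.053  0.096 -0.018] tooltq [ 0.018 -0.08  -0.075] Ftool [3.81 0.23 0.41] op 0.0357 q [-0.16  0.23  1.58 -0.    1.33  1.73]
t 21.7 p [0.4801 0.     0.2606] zyaw -108.2 x [ 0.001 -0.    -1.   ] F [-0.1   0.37 -4.7 ] Tq [-0.039  0.052  0.01 ] tooltq [-0.01  -0.053 -0.037] Ftool [ 4.7  -0.21 -0.32] op 0.0358 q [-0.16  0.23  1.58 -0.    1.33  1.73]
dp [0.1169, 0.1327, 0.1641] turn [0.04, -0.01, 24.01]
```

Request:
{"api": "move_arm", "payload": {
  "deltas": [
    {"dp":[0,0.02,0.025],"turn":[0,0,4]},
    {"dp":[0,0.04,0.05],"turn":[0,0,8]},
    {"dp":[0.01,0.06,0.075],"turn":[0,0,12]},
    {"dp":[0.03,0.08,0.1],"turn":[0,0,16]},
    {"dp":[0.05,0.1,0.125],"turn":[0,0,20]},
    {"dp":[0.08,0.12,0.15],"turn":[0,0,24]},
    {"dp":[0.1169,0.1327,0.1641],"turn":[0,0,24]},
    {"dp":[0.1169,0.1327,0.1641],"turn":[0,0,24]},
    {"dp":[0.1169,0.1327,0.1641],"turn":[0,0,24]},
    {"dp":[0.1169,0.1327,0.1641],"turn":[0,0,24]}
  ]
}}

```text
time: 22.7
tool_pos: [0.5556, -0.1972, 0.1453]
tool_rot: [1.57, 1.149, -0.318]
contact_force: [-0.0, -0.6, -4.1]
opening: 0.0358
```

```bash
python3 - <<'E'
from h import *
from cell import robot
grab(robot,"wrist","w16");grab(robot,"scene","s16");s=robot.observe();st(s)
print("TCP deck",todeck(s['tool_pos'])); delta(s,deck(-5,51,17+2-12),Rdeck(-1))
c=load("w16")
p=s['tool_pos'];R=Ro.from_euler('xyz',s['tool_rot']).as_matrix();top=p+R@[-.0295,0,0];print(proj(c,[top,top+R@[0,.075,0],top+R@[0,.008,0]]))
E
```

```text
t 22.8 p [ 0.5557 -0.197   0.1458] zyaw -108.17 x [ 0.39  -0.128 -0.912] F [ 0.32 -0.35 -3.9 ] Tq [0.095 0.534 0.018] tooltq [-0.048 -0.062 -0.537] Ftool [ 3.73 -1.22  0.23] op 0.0354 q [-0.51  0.35  1.85  0.16  0.53  1.25]
TCP deck [ 1.34411342 51.51646183 65.97838659]
dp [0.059, -0.0065, 0.0005] turn [0.08, -0.01, -0.16]
[[310.66594175 332.41153977]
 [310.85192865 142.1445741 ]
 [310.68455846 314.96720437]]
```

View pics/w16.png

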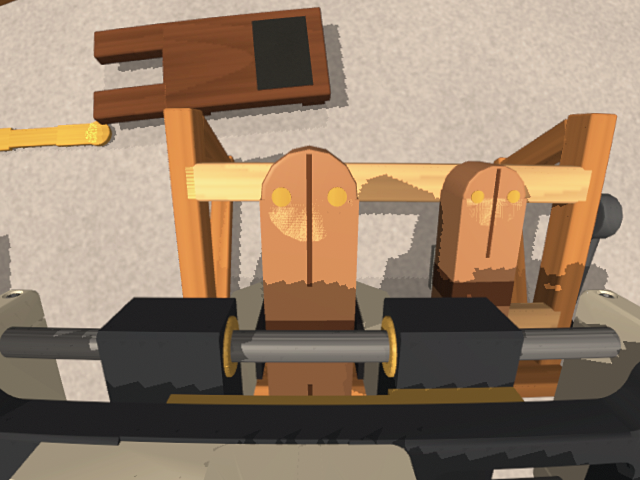

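View pics/s16.png

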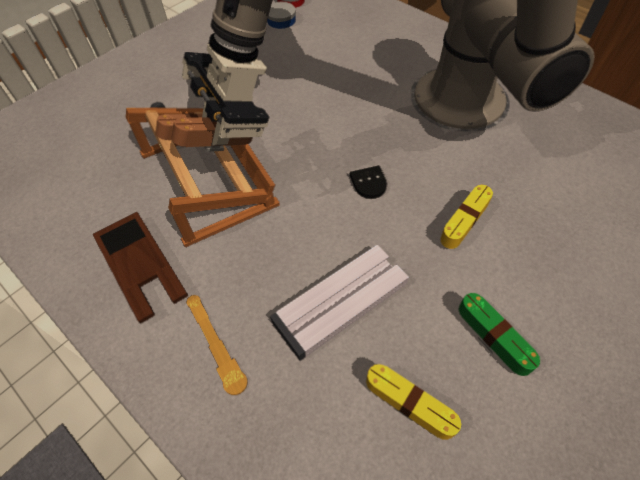

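Request:
{"api": "move_arm", "payload": {
  "deltas": [
    {"dp":[0.008,-0.002,0],"turn":[0,0,0]},
    {"dp":[0.018,-0.004,0],"turn":[0,0,0]},
    {"dp":[0.028,-0.005,0],"turn":[0,0,0]},
    {"dp":[0.038,-0.005,0],"turn":[0,0,0]},
    {"dp":[0.046,-0.005,0],"turn":[0,0,0]},
    {"dp":[0.053,-0.005,0],"turn":[0,0,0]},
    {"dp":[0.056,-0.005,0],"turn":[0,0,0]},
    {"dp":[0.056,-0.005,0],"turn":[0,0,0]},
    {"dp":[0.056,-0.005,0],"turn":[0,0,0]}
  ]
}}

```text
time: 23.7
tool_pos: [0.5723, -0.2032, 0.0909]
tool_rot: [1.571, 1.151, -0.318]
contact_force: [-0.2, 0.6, -3.6]
opening: 0.0359
```

Request:
{"api": "move_arm", "payload": {
  "deltas": [
    {"dp":[0.001,0,0],"turn":[0,0,0]},
    {"dp":[0.002,0,0],"turn":[0,0,0]},
    {"dp":[0.003,0,0],"turn":[0,0,0]},
    {"dp":[0.003,0,0],"turn":[0,0,0]}
  ]
}}

```text
time: 24.1
tool_pos: [0.5734, -0.2035, 0.0879]
tool_rot: [1.571, 1.151, -0.318]
contact_force: [0.1, 0.3, -5.0]
opening: 0.0358
```

```bash
python3 - <<'E'
from h import *
from cell import robot
grab(robot,"scene","s17");s=robot.observe();st(s)
print("TCP deck",todeck(s['tool_pos']))
E
```

```text
t 24.15 p [ 0.5734 -0.2035  0.0879] zyaw -108.24 x [ 0.387 -0.127 -0.913] F [-0.91  0.21 -5.18] Tq [0.129 0.591 0.012] tooltq [-0.036 -0.053 -0.602] Ftool [ 4.35 -2.96  0.09] op 0.0358 q [-0.51  0.47  1.86  0.2   0.4   1.22]
TCP deck [-5.13184208 50.91527599  5.50629907]
```

Request:
{"api": "move_arm", "payload": {
  "deltas": [
    {"dp":[0.0005,0,0],"turn":[0,0,0]},
    {"dp":[0.001,0,0],"turn":[0,0,0]},
    {"dp":[0.001,0,0],"turn":[0,0,0]}
  ]
}}

```text
time: 24.45
tool_pos: [0.5738, -0.2036, 0.087]
tool_rot: [1.571, 1.151, -0.318]
contact_force: [0.3, -0.4, -4.4]
opening: 0.0355
```

```bash
python3 - <<'E'
from h import *
from cell import robot
s=robot.observe();st(s)
print("TCP deck",todeck(s['tool_pos']))
E
```

```text
t 24.45 p [ 0.5738 -0.2036  0.087 ] zyaw -108.24 x [ 0.387 -0.127 -0.913] F [ 0.31 -0.43 -4.43] Tq [0.094 0.597 0.011] tooltq [-0.05  -0.085 -0.597] Ftool [ 4.23 -1.41  0.31] op 0.0355 q [-0.51  0.47  1.86  0.2   0.4   1.22]
TCP deck [-5.12862773 50.90687793  4.44676179]
```

Request:
{"api": "move_arm", "payload": {
  "deltas": [
    {"dp":[0.0005,0,0],"turn":[0,0,0]},
    {"dp":[0.001,0,0],"turn":[0,0,0]},
    {"dp":[0.001,0,0],"turn":[0,0,0]}
  ]
}}

```text
time: 24.75
tool_pos: [0.5742, -0.2037, 0.0862]
tool_rot: [1.571, 1.151, -0.318]
contact_force: [-1.3, 0.5, -3.0]
opening: 0.0356
```

```bash
python3 - <<'E'
from h import *
from cell import robot
s=robot.observe();st(s)
print("TCP deck",todeck(s['tool_pos']))
E
```

```text
t 24.75 p [ 0.5742 -0.2037  0.0862] zyaw -108.24 x [ 0.387 -0.127 -0.913] F [-1.34  0.46 -3.  ] Tq [ 0.128  0.594 -0.032] tooltq [ 0.003 -0.072 -0.605] Ftool [ 2.16 -2.52 -0.01] op 0.0356 q [-0.51  0.48  1.86  0.2   0.4   1.22]
TCP deck [-5.08854046 50.92318039  3.56940405]
```

Request:
{"api": "move_arm", "payload": {
  "deltas": [
    {"dp":[0.0006,0,0],"turn":[0,0,0]},
    {"dp":[0.0006,0,0],"turn":[0,0,0]}
  ]
}}

```text
time: 24.95
tool_pos: [0.5742, -0.2037, 0.0861]
tool_rot: [1.571, 1.151, -0.318]
contact_force: [-4.1, 1.9, 3.0]
opening: 0.0358
```

```bash
python3 - <<'E'
from h import *
from cell import robot
s=robot.observe();st(s)
print("TCP deck",todeck(s['tool_pos']))
E
```

```text
t 24.95 p [ 0.5742 -0.2037  0.0861] zyaw -108.23 x [ 0.387 -0.128 -0.913] F [-4.12  1.85  2.97] Tq [ 0.166  0.984 -0.006] tooltq [-0.056 -0.139 -0.987] Ftool [-4.55 -2.89 -0.47] op 0.0358 q [-0.51  0.48  1.86  0.2   0.4   1.22]
TCP deck [-5.07902349 50.92386442  3.5235659 ]
```

Request:
{"api": "move_arm", "payload": {
  "deltas": [
    {"dp":[-0.0004,-0.0007,0],"turn":[0,0,0]},
    {"dp":[-0.0004,-0.0015,0],"turn":[0,0,0]},
    {"dp":[-0.0004,-0.0025,0],"turn":[0,0,0]},
    {"dp":[-0.0004,-0.0025,0],"turn":[0,0,0]}
  ]
}}

```text
time: 25.35
tool_pos: [0.5726, -0.2034, 0.0855]
tool_rot: [1.57, 1.149, -0.319]
contact_force: [0.0, 0.3, 2.0]
opening: 0.0357
```

```bash
python3 - <<'E'
from h import *
from cell import robot
s=robot.observe();st(s)
print("TCP deck",todeck(s['tool_pos']))
E
```

```text
t 25.35 p [ 0.5726 -0.2034  0.0855] zyaw -108.25 x [ 0.388 -0.128 -0.912] F [0.02 0.31 2.03] Tq [ 0.018  0.288 -0.005] tooltq [-0.025 -0.069 -0.279] Ftool [-1.88  0.76 -0.3 ] op 0.0357 q [-0.51  0.47  1.87  0.2   0.39  1.21]
TCP deck [-6.7882606  50.76746737  3.5750654 ]
```

Request:
{"api": "move_arm", "payload": {
  "deltas": [
    {"dp":[0,-0.0008,0],"turn":[0,0,0]},
    {"dp":[0,-0.0015,0],"turn":[0,0,0]},
    {"dp":[0,-0.0015,0],"turn":[0,0,0]}
  ]
}}

```text
time: 25.65
tool_pos: [0.5711, -0.2029, 0.0847]
tool_rot: [1.57, 1.15, -0.319]
contact_force: [-0.4, -0.5, 3.7]
opening: 0.0353
```

```bash
python3 - <<'E'
from h import *
from cell import robot
s=robot.observe();st(s)
print("TCP deck",todeck(s['tool_pos']))
E
```

```text
t 25.65 p [ 0.5711 -0.2029  0.0847] zyaw -108.24 x [ 0.388 -0.128 -0.913] F [-0.44 -0.52  3.69] Tq [-0.131  0.209  0.009] tooltq [-0.086 -0.17  -0.158] Ftool [-3.47  1.28  0.63] op 0.0353 q [-0.51  0.47  1.87  0.2   0.39  1.21]
TCP deck [-8.58441209 50.7773828   3.53188569]
```

Request:
{"api": "move_arm", "payload": {
  "deltas": [
    {"dp":[-0.0002,-0.0008,0],"turn":[0,0,0]},
    {"dp":[-0.0002,-0.0013,0],"turn":[0,0,0]},
    {"dp":[-0.0002,-0.0013,0],"turn":[0,0,0]}
  ]
}}

```text
time: 25.95
tool_pos: [0.5708, -0.2029, 0.0848]
tool_rot: [1.57, 1.148, -0.32]
contact_force: [5.6, -1.1, 1.6]
opening: 0.0358
```

```bash
python3 - <<'E'
from h import *
from cell import robot
s=robot.observe();st(s)
print("TCP deck",todeck(s['tool_pos']))
E
```

```text
t 25.95 p [ 0.5708 -0.2029  0.0848] zyaw -108.27 x [ 0.39  -0.129 -0.912] F [ 5.63 -1.1   1.6 ] Tq [-0.103 -0.436  0.015] tooltq [0.002 0.042 0.447] Ftool [ 0.88  5.84 -0.72] op 0.0358 q [-0.51  0.47  1.87  0.21  0.39  1.21]
TCP deck [-8.82172716 50.68603881  3.68704171]
```

Request:
{"api": "move_arm", "payload": {
  "deltas": [
    {"dp":[0.0003,0,0],"turn":[0,0,0]},
    {"dp":[0.0003,0,0],"turn":[0,0,0]}
  ]
}}

```text
time: 26.15
tool_pos: [0.5708, -0.2029, 0.0847]
tool_rot: [1.57, 1.148, -0.32]
contact_force: [4.2, -0.9, 4.3]
opening: 0.0356
```

Request:
{"api": "move_arm", "payload": {
  "deltas": [
    {"dp":[0,0,0],"turn":[0,0,0]},
    {"dp":[0,0,0],"turn":[0,0,0]},
    {"dp":[0,0,0],"turn":[0,0,0]},
    {"dp":[0,0,0],"turn":[0,0,0]}
  ],
  "hand": 0.06
}}

```text
time: 26.55
tool_pos: [0.5691, -0.2019, 0.0831]
tool_rot: [1.572, 1.153, -0.317]
contact_force: [-0.2, -0.5, -0.8]
opening: 0.0591
```

Request:
{"api": "move_arm", "payload": {
  "deltas": [
    {"dp":[-0.01,0,0],"turn":[0,0,0]},
    {"dp":[-0.03,0,0],"turn":[0,0,0]},
    {"dp":[-0.06,0,0],"turn":[0,0,0]},
    {"dp":[-0.09,0,0],"turn":[0,0,0]},
    {"dp":[-0.12,0,0],"turn":[0,0,0]},
    {"dp":[-0.13,0,0],"turn":[0,0,0]},
    {"dp":[-0.13,0,0],"turn":[0,0,0]}
  ]
}}

```text
time: 27.25
tool_pos: [0.5196, -0.1859, 0.2042]
tool_rot: [1.569, 1.148, -0.32]
contact_force: [0.1, 0.3, 0.1]
opening: 0.06
```

```bash
python3 - <<'E'
from h import *
from cell import robot
s=robot.observe();st(s);grab(robot,"wrist","w18");grab(robot,"scene","s18")
delta(s,[.45,.05,.28],Rdown(-70))
E
```

```text
t 27.25 p [ 0.5196 -0.1859  0.2042] zyaw -108.25 x [ 0.39  -0.129 -0.912] F [0.11 0.3  0.1 ] Tq [0.05  0.365 0.021] tooltq [-0.047 -0.052 -0.362] Ftool [-0.09  0.05 -0.32] op 0.06 q [-0.53  0.21  1.87  0.14  0.66  1.26]
dp [-0.1267, -0.0964, -0.2022] turn [-37.66, 8.13, -23.32]
```

View pics/w18.png

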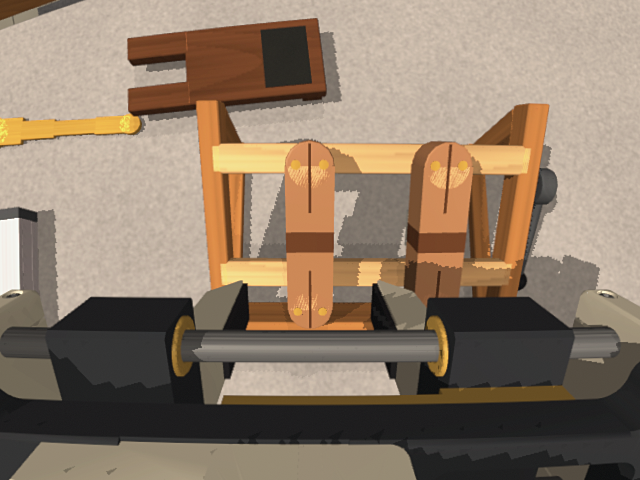

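Request:
{"api": "move_arm", "payload": {
  "deltas": [
    {"dp":[-0.05,-0.02,-0.02],"turn":[0,0,-4]},
    {"dp":[-0.07,-0.04,-0.06],"turn":[0,0,-8]},
    {"dp":[-0.09,-0.06,-0.1],"turn":[0,0,-12]},
    {"dp":[-0.11,-0.07,-0.14],"turn":[0,0,-16]},
    {"dp":[-0.1267,-0.08,-0.18],"turn":[0,0,-20]},
    {"dp":[-0.1267,-0.0964,-0.22],"turn":[0,0,-23]},
    {"dp":[-0.1267,-0.0964,-0.26],"turn":[0,0,-23]},
    {"dp":[-0.1267,-0.0964,-0.3],"turn":[0,0,-23]},
    {"dp":[-0.1267,-0.0964,-0.33],"turn":[0,0,-23]},
    {"dp":[-0.1267,-0.0964,-0.33],"turn":[0,0,-23]}
  ]
}}

```text
time: 28.35
tool_pos: [0.4904, 0.1746, 0.2763]
tool_rot: [1.529, 1.556, -0.357]
contact_force: [0.2, -1.4, -0.1]
opening: 0.06
```

```bash
python3 - <<'E'
from h import *
from cell import robot
s=robot.observe();st(s);c=grab(robot,"top","t19");d=grab(robot,"scene","s19")
a=c['p'][150:305,370:560,::-1];cv2.imwrite("pics/t19c.png",cv2.resize(a,None,fx=3.8,fy=3.8,interpolation=cv2.INTER_CUBIC))
# tree top contours on plane z=34 above deck
for n,c,roi in(("top",c,(slice(195,295),slice(400,525))),("scene",d,(slice(95,215),slice(140,265)))):
    # predicted tip / outline pixel positions for ideal
    for y in(-50,50.8): print(n,y,proj(c,[deck(-85,y,34),deck(65,y,34),deck(-85,y,22)]).round(1).tolist())
E
```

```text
t 28.35 p [0.4904 0.1746 0.2763] zyaw -108.02 x [ 0.014 -0.005 -1.   ] F [ 0.19 -1.37 -0.06] Tq [-0.08   0.282 -0.052] tooltq [ 0.05  -0.164 -0.244] Ftool [0.07 0.6  1.25] op 0.06 q [ 0.2   0.29  1.46 -0.01  1.38  2.09]
top -50 [[476.5, 279.4], [507.7, 215.3], [475.5, 277.2]]
top 50.8 [[431.7, 263.4], [460.4, 198.6], [431.2, 261.4]]
scene -50 [[230.9, 119.3], [156.9, 119.9], [229.7, 124.3]]
scene 50.8 [[251.5, 150.2], [175.1, 154.2], [250.0, 155.2]]
```

View pics/t19c.png

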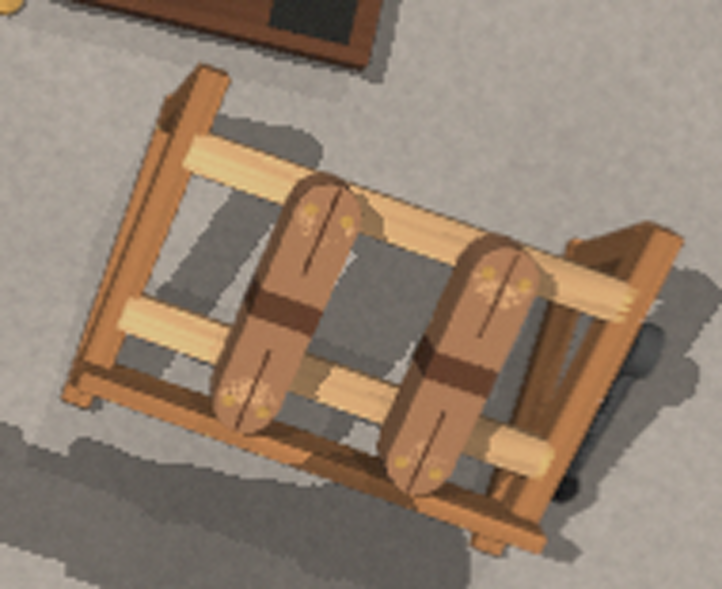

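View pics/s19.png

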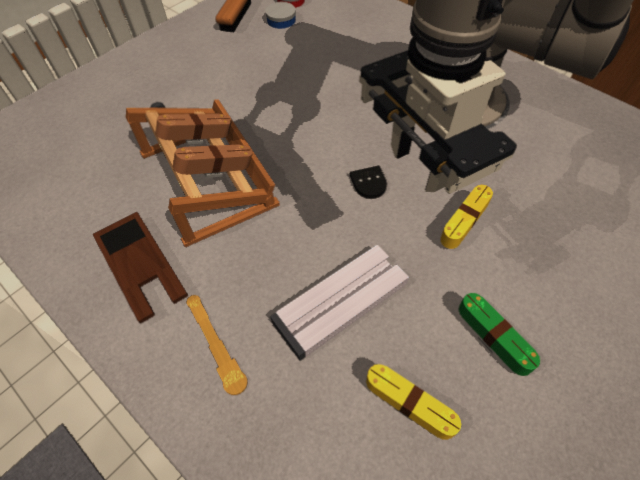

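```bash
python3 - <<'E'
from h import *
c=load("t19")
hsv=cv2.cvtColor(c['p'],cv2.COLOR_RGB2HSV).astype(int);H,S,V=[hsv[...,i] for i in range(3)]
# dark slot line + band pixels within each tree by windows (crop coords -> full)
def f(x,y): return (370+x/3.8,150+y/3.8)
g=cv2.cvtColor(c['p'],cv2.COLOR_RGB2GRAY)
for n,segs in {"t2":[((340,190),(305,270)),((270,352),(238,430))],"t1":[((518,250),(480,335)),((445,412),(410,492))]}.items():
    P=[]
    for a,b in segs:
        a=np.array(f(*a));b=np.array(f(*b));d=(b-a)/np.linalg.norm(b-a);nrm=np.array([-d[1],d[0]])
        for t in np.linspace(.1,.9,16):
            q=a+t*(b-a);w=np.arange(-2.5,2.6,.25)
            xy=(q+w[:,None]*nrm).astype(np.float32)
            val=cv2.remap(g,xy[:,0][None],xy[:,1][None],cv2.INTER_LINEAR)[0].astype(float)
            k=np.argmin(val);P.append(xy[k])
    D=np.array([todeck(p) for p in onplane(c,P,DO+.034*zd,zd)])
    vx,vy,x0,y0=cv2.fitLine(D[:,:2].astype(np.float32),cv2.DIST_HUBER,0,.01,.01).ravel()
    s=vy/vx;print(n,"skew deg",np.degrees(np.arctan(s)).round(2),"y at x=-10",(y0+s*(-10-x0)).round(1))
for n,tips in {"t2":[(237,433)],"t1":[(414,496)]}.items():
    print(n,todeck(onplane(c,[f(*tips[0])],DO+.034*zd,zd)[0]).round(1))
E
python3 - <<'E'
from h import *
c=load("w18") if 0 else load("w18")
# slot line endpoints in wrist view
for n,e in {"t2":((309,143),(309,326)),"t1":((449,143),(439,300))}.items():
    q=[todeck(p) for p in onplane(c,e,DO+.034*zd,zd)];print(n,np.round(q,1).tolist(),np.degrees(np.arctan2(q[0][1]-q[1][1],q[0][0]-q[1][0])).round(2))
E
```

```text
t2 skew deg 0.13 y at x=-10 52.2
t1 skew deg 1.01 y at x=-10 -48.8
t2 [-85.7  49.   34. ]
t1 [-85.6 -55.8  34. ]
t2 [[62.3, 51.8, 34.0], [-82.3, 51.7, 34.0]] 0.02
t1 [[62.9, -47.4, 34.0], [-59.1, -52.9, 34.0]] 2.58
```

```bash
python3 - <<'E'
from cell import robot
print(robot.hand_in())
E
```

```text
the job is handed in; nothing more can be done
None
```

Both shoe trees are on the airing shelf and the job is handed in, at about 28 s of the 64 s allowed. The nearer tree came out of the T-track's open end first. Each was lifted at mid-length, set down until contact was felt, eased down to the lip and let go.

- **Heavy ends:** The two trees read opposite wrist torques in the same pose (about −0.215 and 0.00 N·m). An empty-hand reading in a second pose (−0.01 against −0.09 N·m with the first tree) fixed the sign. I turned them opposite ways so each heavy end is at the bottom. A torque reading with the tool tilted over the shelf was ambiguous, because the sensor's lever arm mixes in, so I relied on the tool-down readings.
- **Touching the lip:** Each tree pushed back with about 6 N along the slope before I let go. In the last top view both lower tips sit at x ≈ −85.6 mm in the deck frame, where the lip is at −85 mm.
- **Placing:** The trees lie at about y = −49 and y = +52 mm.
- **Straightness:** The second tree measured straight to within 0.2°. The first is slightly skewed, and the two views disagreed on how much: 1.0° from above and 2.6° from the wrist camera. I left it.
- **Other things:** The shoehorn, heel cap, boot jack and the yellow and green look-alikes were not touched, and the arm is clear of everything.

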